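# Service the foot of a bench magnifier stand

## Task

Get the grey magnifier-stand foot ready for its arm. First take the brush out of its pot and scrub the aluminium socket tube with it, down to the floor and up again nearly to the mouth, three times, and stand the brush back in its pot; then set every loose ballast weight upright on the floor of the foot's low tray; only then tighten the castle nut clockwise until it is down on its washer and turn it a little further, to the first slot that lines up with the cotter hole in the stud (the white line on the stud's end shows which way the hole runs). Leave the bottle, the parts bin and the solder reel where they are.

Things in the scene. Friction and masses are not known exactly. Their poses are not given: they have to be found in the camera images.
- foot: fixed grey foot plate 215 (x) by 280 (y) by 18 mm; origin under its middle on the bench, z up, x away from the robot at yaw 0. Tray along its -x edge; socket tube at +x +y; castle nut on an upright axis at x 45, y -65 mm over a brass washer 66 mm across, top 54 mm above the bench. A white paint line running out from the nut, 85 degrees from x towards y, shows where slot0 points when the nut is just down
- tray_floor (a point): centre of the floor of the ballast tray, 18 mm above the bench, axes as the foot's. The tray is 74 mm (x) by 260 mm (y) inside, with a rim 12 mm high: room for four weights in a row along y, 64 mm apart
- socket_floor (a point): centre of the inner floor of the aluminium socket tube, 24 mm above the bench, axes as the foot's. The tube is 60 mm across inside, 70 mm outside, open at the top, its rim 85 mm above this floor
- stud: fixed dark threaded stud in the middle of the castle nut, 26 mm across; origin on its axis at the washer's top, z up; its top is 61 mm higher. The cotter hole (6 mm, 43 mm up) runs along the stud's own x axis, both ways out; a white line across the stud's top end shows its direction. This direction differs from start to start
- nut (a joint): castle nut angle, rad, growing clockwise seen from above (tightening); it descends 10 mm a turn. At 4.8 its underside is on the washer; below that a gap of 1.6 mm per rad shows. It needs 0.3 N m to turn, stays where left, and is not stopped by the washer: go by the angle, the gap or the paint (slot0 meets the foot's line at 4.8). The first slot lines up 0.2 to 0.8 rad past 4.8; the next, 1.05 rad on, is over-tight
- slot0 (a point): middle of the white-painted one of six slots in the crown of the nut, 25 mm from its axis along the nut's x axis, 43 mm above its underside; axes as the nut's, z up. Steel hexagon 56 mm across flats, 65 mm across corners, 36 mm tall, then six teeth 14 mm high. Slots about 9 mm wide, every 60 degrees, each at the middle of a flat
- slot1 (a point): the same for the slot 60 degrees counter-clockwise (seen from above) from slot0; axes as the nut's, so the slot's direction is 60 degrees from the x axis
- slot2 (a point): the same for the slot 120 degrees counter-clockwise from slot0; the other three slots are opposite these
- pot: fixed grey round brush pot, 72 mm across, 60 mm tall, 64 mm across inside, inner floor 6 mm up; origin under its centre on the bench, z up
- brush: tube brush standing head down in the pot, 175 mm long, 0.14 kg; origin at the centre of its lower end, z up along it. Stiff head 44 mm across up to 70 mm (soft white bristles out to 53 mm that offer no resistance), thin steel stem, round wooden handle 26 mm across from 115 to 175 mm
- weight0: one of up to four identical ballast weights (2 to 4 are present): dark steel disc 56 mm across and 24 mm thick with an upright round steel knob 24 mm across on top, from 24 to 64 mm above the underside (grip it about 50 mm up); 0.45 kg (may vary by a third); origin at the centre of the underside, z up when upright
- weight1: one of up to four identical ballast weights (2 to 4 are present): dark steel disc 56 mm across and 24 mm thick with an upright round steel knob 24 mm across on top, from 24 to 64 mm above the underside (grip it about 50 mm up); 0.45 kg (may vary by a third); origin at the centre of the underside, z up when upright
- weight2: one of up to four identical ballast weights (2 to 4 are present): dark steel disc 56 mm across and 24 mm thick with an upright round steel knob 24 mm across on top, from 24 to 64 mm above the underside (grip it about 50 mm up); 0.45 kg (may vary by a third); origin at the centre of the underside, z up when upright
- weight3: one of up to four identical ballast weights (2 to 4 are present): dark steel disc 56 mm across and 24 mm thick with an upright round steel knob 24 mm across on top, from 24 to 64 mm above the underside (grip it about 50 mm up); 0.45 kg (may vary by a third); origin at the centre of the underside, z up when upright
- bottle: bystander: white plastic bottle with a black cap, 64 mm across, 160 mm tall, loose; origin under its centre
- bin: bystander: grey open parts bin 100 by 140 by 60 mm, loose; origin under its centre
- reel: bystander: metal solder reel 64 mm across, 40 mm tall, standing on its flange, loose; origin under its centre
Things that resemble listed ones, but are neither listed nor needed, are in the scene too. Leave any orange or yellow look-alike of the weight3 alone.

How it is judged:
By the outcome, as a careful person would: the job done as asked, in the order asked, and still so for the second after the job is handed in, with the robot touching nothing.
Of weight0, weight1, weight2, weight3 only 2 to 4 are there at a start; the rules pass over those that are not, and their reading is None.
At some moment in a run one of weight0, weight1, weight2, weight3 may be knocked a few centimetres aside while the robot is not near it.
It also fails if it takes over 210 s, if anything falls off the work surface, if the arm or the gripper's body presses on something with over 40 N, if the wrist force passes 120 N, or if a joint passes its speed limit or range.

## Robot

A 7-joint arm with a two-finger parallel gripper is mounted at the origin on the work surface. World frame = base frame: x ahead of the robot, y to its left, z up, the work surface at z = 0. Lengths are in mm, angles in rad, forces in N, time in s.
With the tool pointing down it reaches from about 400 to 875 mm from the base axis. Payload 4.4 kg.
Tool frame: the origin (TCP) lies midway between the tips of the shut fingers; the grasp point (between the pads) lies 19 mm behind it; z points along the fingers, y is the direction in which the jaws open and shut (so a half turn about z gives the same grasp; the last joint's range is limited). The gripper opens to 85 mm and grips with 20 to 120 N. Pads are 22 mm wide; open, the fingers measure 114 mm over their backs; the gripper's body (76 mm by 85 mm) begins 54 mm behind the grasp point. The pads swing forward as they close: fully open they stand 13 mm farther back than shut.
Start: joints at [-1.278, 0.628, 0.038, 1.517, -0.027, 0.996, -0.02], TCP at [228.225, 608.63, 231.313] pointing down, gripper open.
Joint ranges: [-3.06, 3.06], [-0.37, 2.12], [-1.25, 1.32], [0.18, 2.47], [-1.1, 4.24], [0.23, 1.98], [-2.94, 2.94]. Speed limits (rad/s): [2.57, 2.57, 3.14, 3.14, 3.14, 3.14, 3.14].

## Interface

Orientations are given as [roll, pitch, yaw] about the fixed x, y, z axes, in that order (R = Rz(yaw) Ry(pitch) Rx(roll)).
In Python, from cell import * gives the robot as it stands. The module is installed in compiled form; this text tells all that it offers.
- The arm moves only by the tool move_arm, never from a script. Its argument "series" is a list of rows, each a list of 2 entries, a list of its own where there are three numbers: the shift along the tool's x, y, z in m, then the turn about the tool's z in rad. In form: [[[x, y, z], yaw], ...]. A call has 1 to 5 rows; each row is the pose to reach, as a shift and turn from the pose measured when the call began, along the tool's axes at that moment; what a row does not reach only later rows make up. A row lasts 1/8 s, in which the tool goes at most 62.5 mm and 10.7 degrees, less where a joint would pass 70% of its speed; a pose out of reach is approached as far as the arm can. A call with a gripper value outside its range is refused whole. "claw" is the opening, from 0 (shut) to 1 (fully open), set as the call begins (left out, the last holds). The fingers move at their own pace and stop on an object; the grip force is fixed at half the most. Time passes only in rows, so rows that repeat a pose let the fingers close. It gives the time, the measured TCP pose, the force and the opening at its end, in the units of the state.
- read_state(): the state, without advancing time (a new reading comes with each control period).
- get_image(name): name is "side" or "top"; returns the picture (480x640x3 uint8, blue, green, red); there is no depth.
- camera_model(name): a dict with "fov_y" (degrees; the focal length in pixels is half the picture's height over the tangent of half this angle, whatever the lens; pixels are square), "cx", "cy" (the principal point, pixels), "k1" (the pictures are not rectified: a ray, as slopes to the right and down, at radius r is drawn at 1 + k1 r^2 times it, then the intrinsics apply), "pose" (4x4, takes a point from camera to world coordinates). Camera axes: x right, y down, z forward; pixel columns grow to the right and rows downward; lengths in mm; the calibration is good to about 2 mm. A picture is of the moment at which its call begins. camera_model takes no time and is no camera call.
- finish_job(): hands the job in, once; it reports no verdict.
The state is a dict: "clock": time; "qpos": joint angles; "qd": joint speeds; "tau": joint torques, N m; "eef_pos": TCP position; "tool_rot": TCP orientation; "force": force on the tool from outside, world axes, zero at the start; "torque": the same for the moment, N m; "width": finger opening in mm.
Only numpy, scipy, OpenCV 4.12 (cv2) and the standard library are available. Lean on these libraries where they do the work, as an engineer would, in place of code of your own. Each camera call takes 0.05 s, during which the arm holds its last target. There are 200 camera calls.

## Working session

There is one attempt and no reset: what is moved stays moved. The work goes in short steps, Python scripts to look and compute and a tool call to move; the robot and the scene stay as the last step left them, time stands still between calls to the robot, and variables do not carry over. Pictures are saved under pics/ and viewed, about 12 in all and at most 16, crops included, and the job is handed in when it is done.

Besides the shell and the picture viewer there is one more tool, called after "Request:" in YAML: its name, and indented under it one key for each argument. move_arm: Moves the arm, as the interface text tells. Its arguments: {"type":"object","properties":{"series":{"type":"array"},"claw":{"type":"number"}},"required":["series"]}

```bash
mkdir -p pics; cat > h.py <<'E'
from cell import *
import numpy as np, cv2
from scipy.spatial.transform import Rotation as R
def cam(n):
    m=camera_model(n); f=240/np.tan(np.radians(m['fov_y'])/2); return m,f
def px2w(n,u,v,z):
    m,f=cam(n); d=np.array([(u-m['cx'])/f,(v-m['cy'])/f]); s=d.copy()
    for _ in range(20): s=d/(1+m['k1']*(s@s))
    T=np.array(m['pose']); r=T[:3,:3]@np.array([s[0],s[1],1]); o=T[:3,3]
    return o+r*(z-o[2])/r[2]
def w2px(n,p):
    m,f=cam(n); T=np.array(m['pose']); c=T[:3,:3].T@(np.array(p,float)-T[:3,3]); s=c[:2]/c[2]
    s=s*(1+m['k1']*(s@s)); return s*f+[m['cx'],m['cy']]
def st():
    s=read_state(); return s
def show(n,name,box=None,k=1):
    im=get_image(n); cv2.imwrite('pics/full_'+name,im)
    if box: im=im[box[1]:box[3],box[0]:box[2]]
    cv2.imwrite('pics/'+name,cv2.resize(im,None,fx=k,fy=k,interpolation=cv2.INTER_CUBIC))
def tool(p,yaw=None):
    "shift in tool axes (m) from the present pose to world TCP p (mm)"
    s=read_state(); Rt=R.from_euler('xyz',s['tool_rot']).as_matrix()
    return np.round(Rt.T@(np.array(p)-np.array(s['eef_pos']))/1000,4)
E
python3 - <<'E'
from h import *
s=st(); print({k:np.round(v,3) for k,v in s.items()})
for n in('top','side'):
    m=camera_model(n); print(n,m); show(n,n+'0.png')
E
```

```text
{'clock': np.float64(0.0), 'qpos': array([-1.278,  0.629,  0.038,  1.518, -0.027,  0.996, -0.02 ]), 'qd': array([-0.001,  0.001, -0.   ,  0.   , -0.   , -0.001, -0.002]), 'tau': array([ 1.0000e-03, -5.6339e+01,  1.2270e+00, -1.9344e+01,  1.1000e-02,
        1.0000e-02, -0.0000e+00]), 'eef_pos': array([228.019, 608.014, 230.375]), 'tool_rot': array([-3.14 ,  0.   ,  2.783]), 'force': array([-0.106, -0.22 , -0.382]), 'torque': array([-0.038,  0.002,  0.018]), 'width': np.float64(85.314)}
top {'fov_y': 54.49394896371956, 'cx': 318.34909039091775, 'cy': 240.89604880514972, 'k1': -0.05453051006408058, 'pose': array([[ 1.32944615e-02, -9.93568295e-01,  1.12451322e-01,
         4.71312792e+02],
       [-9.99878565e-01, -1.41241858e-02, -6.58503693e-03,
        -6.34882707e+00],
       [ 8.13096727e-03, -1.12350122e-01, -9.93635415e-01,
         9.96449466e+02],
       [ 0.00000000e+00,  0.00000000e+00,  0.00000000e+00,
         1.00000000e+00]])}
side {'fov_y': 51.87149276085359, 'cx': 315.17279602643055, 'cy': 239.77753116054353, 'k1': -0.038642504675747716, 'pose': array([[ 7.34883393e-01, -4.58199915e-01,  4.99999236e-01,
        -2.30592517e+01],
       [-6.78159061e-01, -5.03903197e-01,  5.34959678e-01,
        -6.45966857e+02],
       [ 6.83273458e-03, -7.32211995e-01, -6.81042515e-01,
         9.08511702e+02],
       [ 0.00000000e+00,  0.00000000e+00,  0.00000000e+00,
         1.00000000e+00]])}
```

View pics/top0.png

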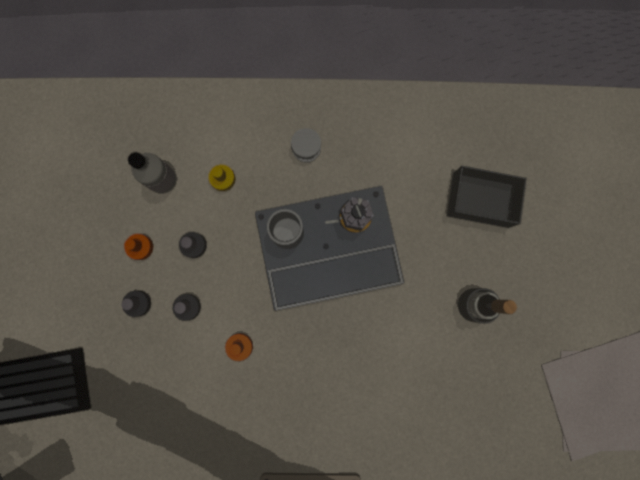

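View pics/side0.png

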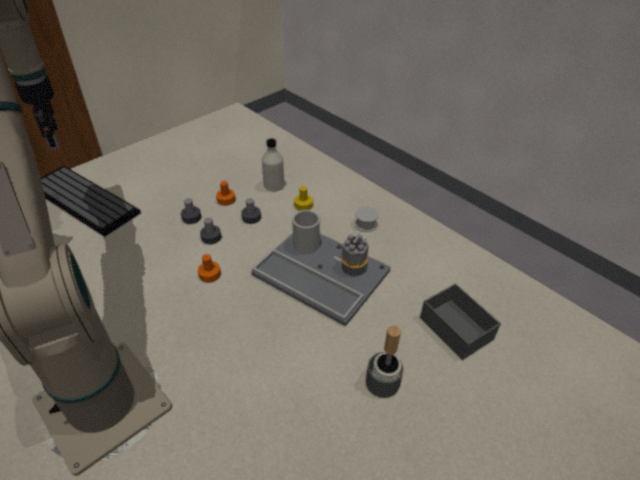

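Top view: the dark weights are at (192,244), (135,303) and (186,307). Their look-alikes are orange at (138,246) and (238,347), and yellow at (222,177). The brush and pot are at (484,305), the socket at (285,228) and the nut at (356,215). I choose the dark ones and will check them in a close crop.

```bash
python3 - <<'E'
from h import *
im=cv2.imread('pics/full_top0.png'); 
def crop(im,b,k): 
    c=cv2.resize(im[b[1]:b[3],b[0]:b[2]],None,fx=k,fy=k,interpolation=cv2.INTER_CUBIC); return cv2.convertScaleAbs(c,alpha=1.8,beta=10)
a=crop(im,(250,180,410,312),5); cv2.imwrite('pics/foot0.png',a[:600])
b=crop(im,(110,220,260,370),4)[:600,:520]; s=cv2.imread('pics/full_side0.png')
c=crop(im,(450,275,520,330),4); d=crop(s,(355,320,425,400),4)
W=np.zeros((600,800,3),np.uint8); W[:600,:520]=b; W[:c.shape[0],520:520+c.shape[1]]=c; W[225:225+d.shape[0],520:520+d.shape[1]]=d
cv2.imwrite('pics/wb0.png',W)
E
```

```text
(no output)
```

View pics/foot0.png

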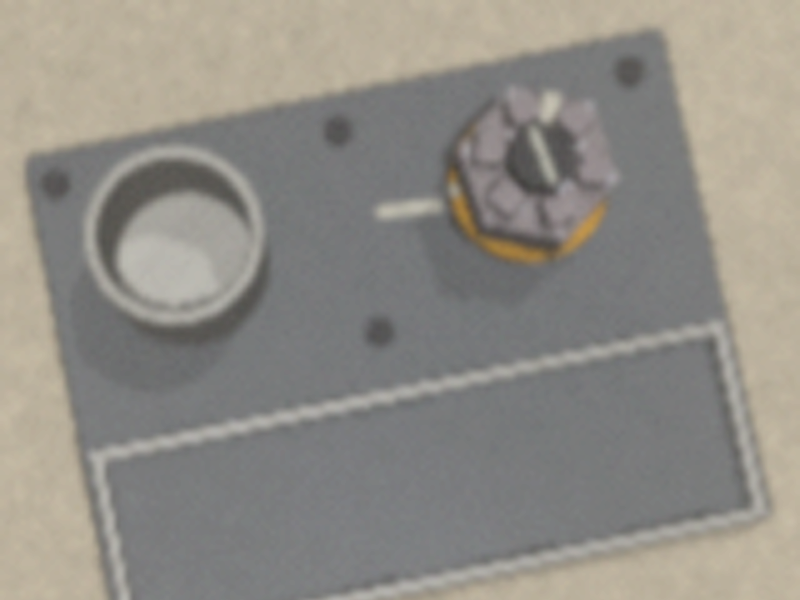

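View pics/wb0.png

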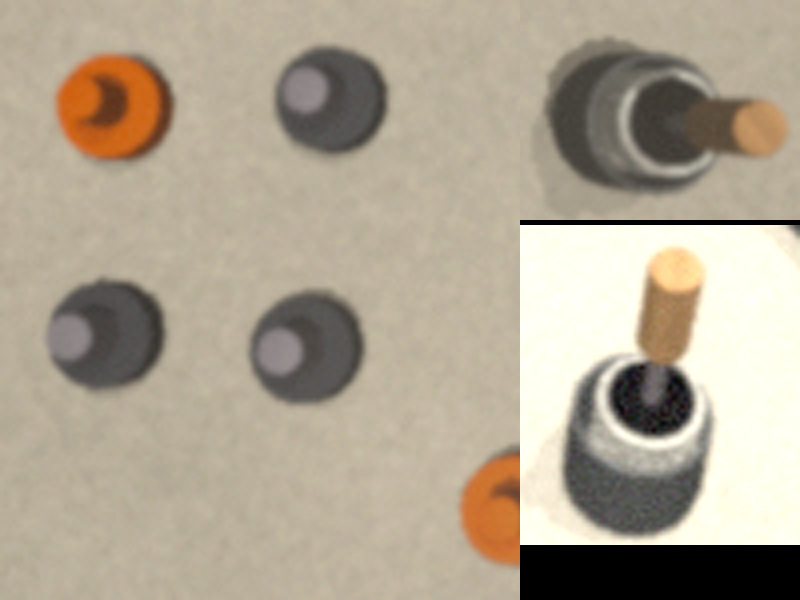

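```bash
cat >> h.py <<'E'
def tri(ut,us):
    from scipy.optimize import least_squares
    r=least_squares(lambda p:np.r_[w2px('top',p)-ut,w2px('side',p)-us],[500,0,50]); return r.x,np.abs(r.fun).max()
E
python3 - <<'E'
from h import *
c=[px2w('top',250+x/5,180+y/5,18)[:2] for x,y in((25,155),(660,30),(770,515))]+[px2w('top',275,308,18)[:2]]
for p in c: print(p.round(1))
c=np.array(c); ctr=c.mean(0)
# local corners: TL +x+y, TR +x-y, BR -x-y, BL -x+y
L=np.array([[107.5,140],[107.5,-140],[-107.5,-140],[-107.5,140]])
z=(c-ctr)[:,0]+1j*(c-ctr)[:,1]; l=L[:,0]+1j*L[:,1]; q=(np.conj(l)*z).sum(); yaw=np.angle(q); print('foot',ctr,yaw,abs(q)/(abs(l)**2).sum())
f=lambda x,y: ctr+np.array([[np.cos(yaw),-np.sin(yaw)],[np.sin(yaw),np.cos(yaw)]])@[x,y]
print('nut',f(45,-65))
s0=px2w('top',250+175/5,180+236/5,109); print('socket rim ',s0, 'local',np.array([[np.cos(yaw),np.sin(yaw)],[-np.sin(yaw),np.cos(yaw)]])@(s0[:2]-ctr))
a=px2w('top',250+530/5,180+128/5,115);b=px2w('top',250+550/5,180+182/5,115); m=(a+b)/2; print('stud',m,'line',np.arctan2(*(a-b)[1::-1]),'foot line',yaw+np.radians(85))
p0=px2w('top',250+550/5,180+103/5,105); n=f(45,-65); print('slot0 angle',np.arctan2(*(p0[:2]-n)[::-1]),np.arctan2(*(p0[:2]-m[:2])[::-1]))
print('pot',px2w('top',488,305.3,60), px2w('side',355+(652-520)/4,320+(397-225)/4,60)); print('brush',tri([510,307],[394,331.3]))
for w in((305,90),(70,336),(278,351)): print('w',px2w('top',110+w[0]/4,220+w[1]/4,64).round(1))
for nm,u,zz in(('bottle cap',(137,160),160),('reel',(305,147),40),('yellow',(218,173),64),('or1',(134,244),64),('or2',(236,347),64)): print(nm,px2w('top',*u,zz).round())
E
```

```text
[644.2 122.9]
[ 702.6 -148. ]
[ 495.7 -193.8]
[440.3  75.5]
foot [570.67632281 -35.85677506] 0.21344066159359568 0.9835007294349727
nut [628.42372035 -89.84971975]
socket rim  [597.32873541  52.22417733 109.        ] local [44.70524916 80.43659595]
stud [629.92205831 -87.53812757 115.        ] line 0.35517315666039995 foot line 1.696970525788776
slot0 angle -0.10229214818815097 -0.20965865448895638
pot [ 451.64506774 -355.88817871   60.        ] [ 462.40448968 -342.99719109   60.        ]
brush (array([ 451.3982778 , -349.69024529,  181.60377923]), np.float64(0.0872061119486034))
w [569.8 253.9  64. ]
w [444.6 366.9  64. ]
w [439.1 261.8  64. ]
bottle cap [712. 327. 160.]
reel [779.  18.  40.]
yellow [714. 195.  64.]
or1 [565. 360.  64.]
or2 [364. 147.  64.]
```

Request:
move_arm:
  series:
    - [[-0.041, -0.012, -0.006], 0.18]
    - [[-0.082, -0.024, -0.012], 0.36]
    - [[-0.124, -0.036, -0.018], 0.54]
    - [[-0.165, -0.048, -0.024], 0.72]
    - [[-0.206, -0.06, -0.03], 0.9]

```text
clock: 0.72
eef_pos: [400.6, 478.6, 260.4]
tool_rot: [-3.14, 0.002, 1.877]
force: [0.7, 0.0, -0.4]
width: 85.7
```

Request:
move_arm:
  series:
    - [[-0.057, 0.009, 0], 0.062]
    - [[-0.114, 0.018, 0], 0.124]
    - [[-0.172, 0.027, 0], 0.186]
    - [[-0.229, 0.036, 0], 0.248]
    - [[-0.286, 0.045, 0], 0.306]

```text
clock: 1.35
eef_pos: [530.1, 217.8, 260.6]
tool_rot: [-3.14, 0.002, 1.569]
force: [0.2, 0.5, -0.5]
width: 84.9
```

Request:
move_arm:
  series:
    - [[-0.06, 0.008, 0], 0]
    - [[-0.12, 0.016, 0], 0]
    - [[-0.18, 0.02, 0], 0]
    - [[-0.24, 0.02, 0], 0]
    - [[-0.3, 0.02, 0], 0]

```text
clock: 1.98
eef_pos: [549.3, -84.0, 261.0]
tool_rot: [-3.14, 0.002, 1.57]
force: [2.2, -0.1, 0.2]
width: 85.3
```

Request:
move_arm:
  series:
    - [[-0.055, -0.02, 0], 0]
    - [[-0.11, -0.04, 0], 0]
    - [[-0.165, -0.06, 0], 0]
    - [[-0.165, -0.06, 0], 0]

```text
clock: 2.48
eef_pos: [485.9, -254.9, 261.6]
tool_rot: [-3.138, 0.005, 1.56]
force: [0.2, 0.7, -0.1]
width: 85.4
```

```bash
python3 - <<'E'
from h import *
print(st()['qpos'].round(2),st()['eef_pos'])
show('top','top1.png'); show('side','side1.png')
T=cv2.imread('pics/full_top1.png'); S=cv2.imread('pics/full_side1.png')
f=lambda im,b,k:cv2.convertScaleAbs(cv2.resize(im[b[1]:b[3],b[0]:b[2]],None,fx=k,fy=k,interpolation=cv2.INTER_CUBIC),alpha=1.5)
W=np.vstack([f(T,(440,260,540,335),4),f(S,(340,310,440,385),4)]); 
W2=np.vstack([f(T,(0,180,200,330),2),f(T,(0,330,200,480),2)]); cv2.imwrite('pics/b1.png',np.hstack([W,W2]))
E
```

```text
[ 0.14  0.48  0.42  1.77 -0.23  0.94  0.65] [ 485.93976674 -254.86954041  261.61398082]
```

View pics/b1.png

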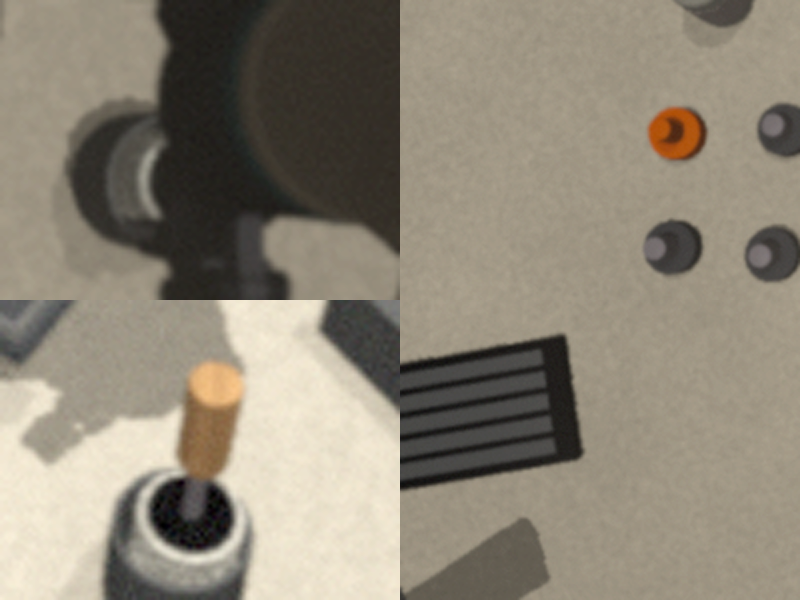

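```bash
python3 - <<'E'
from h import *
for z in(181,121,70,60): print(z,w2px('side',(451.4,-349.7,z)).round(1),w2px('top',(451.4,-349.7,z)).round(1))
print(tool((451,-350,200)), tool((451,-350,131)))
for p in ((95,455),(720,328),(770,515)): print(px2w('top',250+p[0]/5,180+p[1]/5,30).round(1))
print(px2w('top',274.5,307,30).round(1))
E
```

```text
181 [394.1 331.5] [509.8 307.1]
121 [390.3 350.6] [496.7 306.2]
70 [387.4 365.6] [486.8 305.5]
60 [386.9 368.4] [485.  305.4]
[-0.101  -0.0374  0.0613] [-0.1009 -0.0372  0.1303]
[516.5  88.6  30. ]
[ 573. -171.   30.]
[ 495.4 -191.5   30. ]
[442.7  75.6  30. ]
```

Request:
move_arm:
  series:
    - [[-0.05, -0.018, 0.0], 0]
    - [[-0.101, -0.037, 0.0], 0]
    - [[-0.101, -0.037, 0.0], 0]
    - [[-0.101, -0.037, 0.02], 0]
    - [[-0.101, -0.037, 0.03], 0]

```text
clock: 3.2
eef_pos: [452.6, -347.0, 230.1]
tool_rot: [-3.138, -0.001, 1.572]
force: [-0.4, 0.7, 0.3]
width: 85.5
```

Request:
move_arm:
  series:
    - [[0, 0, 0.025], 0]
    - [[0, 0, 0.05], 0]
    - [[0, 0, 0.075], 0]
    - [[0, 0, 0.1], 0]
    - [[0, 0, 0.1], 0]

```text
clock: 3.82
eef_pos: [452.1, -344.4, 128.4]
tool_rot: [-3.135, -0.005, 1.574]
force: [-0.2, 0.6, 0.6]
width: 85.3
```

Request:
move_arm:
  series:
    - [[-0.006, -0.001, 0], 0]
    - [[-0.006, -0.001, 0], 0]

```text
clock: 4.08
eef_pos: [451.8, -351.2, 129.4]
tool_rot: [-3.137, -0.003, 1.574]
force: [0.6, -0.1, 1.1]
width: 85.3
```

Request:
move_arm:
  series:
    - [[0, 0, 0], 0]
    - [[0, 0, 0], 0]
    - [[0, 0, 0], 0]
    - [[0, 0, 0], 0]
    - [[0, 0, 0], 0]
  claw: 0

```text
clock: 4.7
eef_pos: [452.2, -351.4, 129.7]
tool_rot: [-3.138, -0.003, 1.574]
force: [0.9, -0.5, 2.4]
width: 24.6
```

Request:
move_arm:
  series:
    - [[0, 0, 0], 0]
    - [[0, 0, 0], 0]
    - [[0, 0, -0.01], 0]
    - [[0, 0, -0.02], 0]
    - [[0, 0, -0.02], 0]

```text
clock: 5.32
eef_pos: [452.7, -352.0, 150.8]
tool_rot: [-3.139, -0.001, 1.574]
force: [-0.1, -0.3, -2.2]
width: 24.6
```

Request:
move_arm:
  series:
    - [[0, 0, -0.03], 0]
    - [[0, 0, -0.06], 0]
    - [[0, 0, -0.09], 0]
    - [[0, 0, -0.115], 0]
    - [[0, 0, -0.115], 0]

```text
clock: 5.95
eef_pos: [453.8, -352.9, 267.4]
tool_rot: [3.141, 0.001, 1.574]
force: [1.0, 0.0, -2.0]
width: 24.6
```

Request:
move_arm:
  series:
    - [[0.05, 0.018, 0], 0]
    - [[0.1, 0.036, 0], 0]
    - [[0.15, 0.054, 0], 0]
    - [[0.2, 0.072, 0], 0]
    - [[0.25, 0.09, 0], 0]

```text
clock: 6.58
eef_pos: [542.6, -100.7, 265.7]
tool_rot: [-3.14, 0.0, 1.574]
force: [0.6, 0.5, -2.3]
width: 24.8
```

```bash
python3 - <<'E'
from h import *
print(tool((597,52,266)),st()['eef_pos'],st()['qpos'].round(2))
show('side','side2.png',(250,120,450,270),4)
E
```

```text
[ 0.1525  0.0549 -0.0004] [ 542.57144137 -100.69728835  265.7064998 ] [-0.14  0.48  0.41  1.76 -0.22  0.96  0.36]
```

View pics/side2.png

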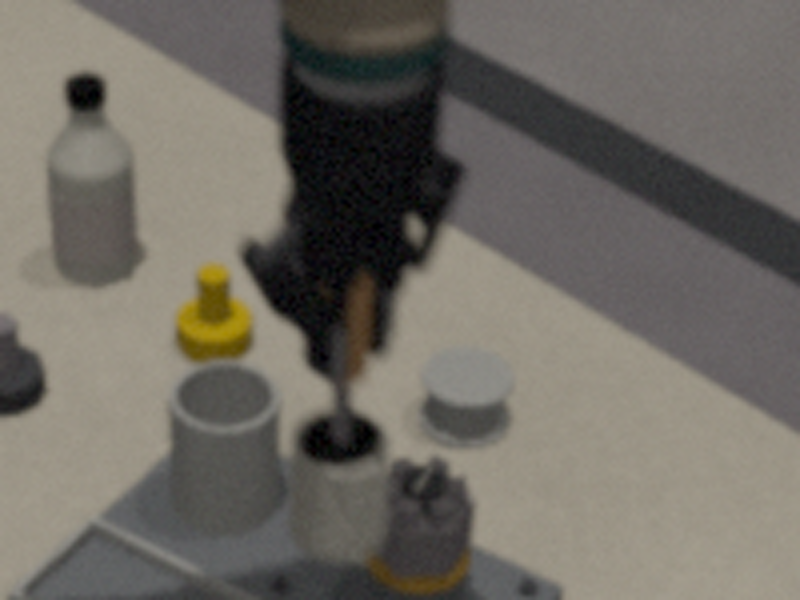

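```bash
python3 - <<'E'
from h import *
print('rim side',px2w('side',306.25,218.75,109))
for z in (142,212,257): print(z,((w2px('side',(542.5,-101,z))-[250,120])*4).round())
E
```

```text
rim side [599.6557757   53.57956596 109.        ]
142 [334. 529.]
212 [338. 434.]
257 [341. 369.]
```

Request:
move_arm:
  series:
    - [[0.052, 0.019, 0], 0]
    - [[0.104, 0.037, 0], 0]
    - [[0.153, 0.0555, 0], 0]
    - [[0.153, 0.0555, 0], 0]
    - [[0.153, 0.0555, 0.015], 0]

```text
clock: 7.25
eef_pos: [598.9, 62.5, 250.2]
tool_rot: [3.142, -0.006, 1.585]
force: [0.1, -1.1, -2.5]
width: 24.4
```

Request:
move_arm:
  series:
    - [[0, 0, 0.01], 0]
    - [[0, 0, 0.02], 0]
    - [[0, 0, 0.03], 0]
    - [[0, 0, 0.03], 0]

```text
clock: 7.75
eef_pos: [598.8, 60.3, 219.2]
tool_rot: [-3.141, -0.003, 1.583]
force: [1.5, -3.6, -2.8]
width: 24.4
```

Request:
move_arm:
  series:
    - [[-0.007, 0, 0], 0]
    - [[-0.007, 0, 0], 0]
    - [[-0.007, 0, 0], 0]

```text
clock: 8.12
eef_pos: [598.7, 53.9, 219.2]
tool_rot: [-3.141, -0.004, 1.583]
force: [0.1, -0.6, -1.3]
width: 24.7
```

Request:
move_arm:
  series:
    - [[0, 0, 0.015], 0]
    - [[0, 0, 0.03], 0]
    - [[0, 0, 0.045], 0]
    - [[0, 0, 0.06], 0]
    - [[0, 0, 0.06], 0]

```text
clock: 8.75
eef_pos: [597.6, 54.1, 157.4]
tool_rot: [-3.138, -0.004, 1.583]
force: [-0.8, 0.3, -1.1]
width: 24.8
```

Clear inside. Gently to the floor.

Request:
move_arm:
  series:
    - [[0.001, 0, 0.004], 0]
    - [[0.001, 0, 0.007], 0]
    - [[0.001, 0, 0.009], 0]
    - [[0, 0, 0.009], 0]

```text
clock: 9.25
eef_pos: [597.6, 54.2, 148.5]
tool_rot: [-3.138, -0.004, 1.583]
force: [-0.2, -0.0, -1.9]
width: 24.3
```

Request:
move_arm:
  series:
    - [[0, 0, 0.002], 0]
    - [[0, 0, 0.002], 0]

```text
clock: 9.5
eef_pos: [598.0, 54.1, 147.6]
tool_rot: [-3.139, -0.004, 1.583]
force: [-2.1, -0.2, 5.0]
width: 24.7
```

Request:
move_arm:
  series:
    - [[0, 0, -0.018], 0]
    - [[0, 0, -0.036], 0]
    - [[0, 0, -0.054], 0]
    - [[0, 0, -0.072], 0]
    - [[0, 0, -0.072], 0]

```text
clock: 10.12
eef_pos: [599.2, 53.6, 220.9]
tool_rot: [3.141, -0.005, 1.583]
force: [0.2, 0.4, -1.8]
width: 24.7
```

Request:
move_arm:
  series:
    - [[0, 0, 0.024], 0]
    - [[0, 0, 0.048], 0]
    - [[0, 0, 0.065], 0]
    - [[0, 0, 0.071], 0]
    - [[0, 0, 0.073], 0]

```text
clock: 10.75
eef_pos: [599.4, 53.9, 147.7]
tool_rot: [3.141, -0.005, 1.582]
force: [0.3, 0.4, -0.9]
width: 24.8
```

Request:
move_arm:
  series:
    - [[0, 0, 0], 0]
    - [[0, 0, 0], 0]

```text
clock: 11.0
eef_pos: [599.9, 53.9, 148.4]
tool_rot: [3.14, -0.005, 1.582]
force: [0.2, 0.0, -0.4]
width: 24.5
```

Request:
move_arm:
  series:
    - [[0, -0.001, 0.0025], 0]
    - [[0, -0.001, 0.0025], 0]

```text
clock: 11.25
eef_pos: [599.8, 54.1, 147.5]
tool_rot: [3.137, -0.005, 1.583]
force: [-1.5, 1.0, 7.1]
width: 25.0
```

Request:
move_arm:
  series:
    - [[0, 0, -0.018], 0]
    - [[0, 0, -0.036], 0]
    - [[0, 0, -0.054], 0]
    - [[0, 0, -0.072], 0]
    - [[0, 0, -0.072], 0]

```text
clock: 11.88
eef_pos: [600.5, 53.6, 221.0]
tool_rot: [3.134, -0.006, 1.583]
force: [0.2, 0.1, -1.7]
width: 24.4
```

Request:
move_arm:
  series:
    - [[0, 0, 0.024], 0]
    - [[0, 0, 0.048], 0]
    - [[0, 0, 0.065], 0]
    - [[0, 0, 0.072], 0]
    - [[0, 0, 0.074], 0]

```text
clock: 12.5
eef_pos: [600.7, 54.2, 147.5]
tool_rot: [3.135, -0.006, 1.583]
force: [-3.5, 0.8, 11.9]
width: 24.4
```

Request:
move_arm:
  series:
    - [[0, 0, 0.001], 0]
    - [[0, 0, 0.001], 0]

```text
clock: 12.75
eef_pos: [600.7, 54.1, 147.5]
tool_rot: [3.135, -0.007, 1.582]
force: [-2.2, -0.9, 6.1]
width: 24.8
```

Request:
move_arm:
  series:
    - [[0, 0, -0.018], 0]
    - [[0, 0, -0.036], 0]
    - [[0, 0, -0.054], 0]
    - [[0, 0, -0.072], 0]
    - [[0, 0, -0.072], 0]

```text
clock: 13.38
eef_pos: [601.6, 53.6, 221.4]
tool_rot: [3.13, -0.007, 1.583]
force: [0.1, -0.7, -0.7]
width: 24.7
```

Request:
move_arm:
  series:
    - [[0, 0, -0.02], 0]
    - [[0, 0, -0.04], 0]
    - [[0, 0, -0.05], 0]
    - [[0, 0, -0.05], 0]

```text
clock: 13.88
eef_pos: [601.2, 53.2, 271.5]
tool_rot: [3.13, -0.007, 1.583]
force: [-0.8, -0.4, -1.8]
width: 24.9
```

Request:
move_arm:
  series:
    - [[-0.05, -0.02, 0], 0]
    - [[-0.1, -0.04, 0], 0]
    - [[-0.15, -0.06, 0], 0]
    - [[-0.2, -0.08, 0], 0]
    - [[-0.25, -0.1, 0], 0]

```text
clock: 14.5
eef_pos: [502.9, -199.1, 267.4]
tool_rot: [3.131, -0.008, 1.583]
force: [0.5, -0.6, -1.5]
width: 24.8
```

Request:
move_arm:
  series:
    - [[-0.04, -0.014, 0], 0]
    - [[-0.08, -0.028, 0], 0]
    - [[-0.12, -0.042, 0], 0]
    - [[-0.14, -0.05, 0], 0]
    - [[-0.14, -0.05, 0], 0]

```text
clock: 15.12
eef_pos: [453.0, -341.2, 264.8]
tool_rot: [3.133, -0.008, 1.579]
force: [-0.6, 0.2, -1.5]
width: 24.4
```

```bash
python3 - <<'E'
from h import *
print(tool((452,-351,200)),st()['eef_pos'],st()['tool_rot'])
show('side','side3.png',(330,260,450,400),4)
print('pot-centre tri',px2w('side',388,364,60))
E
```

```text
[-0.0103 -0.0016  0.0647] [ 452.97164369 -341.17950236  264.77921154] [ 3.13307372 -0.00782341  1.57885215]
pot-centre tri [ 460.65074045 -344.53510479   60.        ]
```

View pics/side3.png

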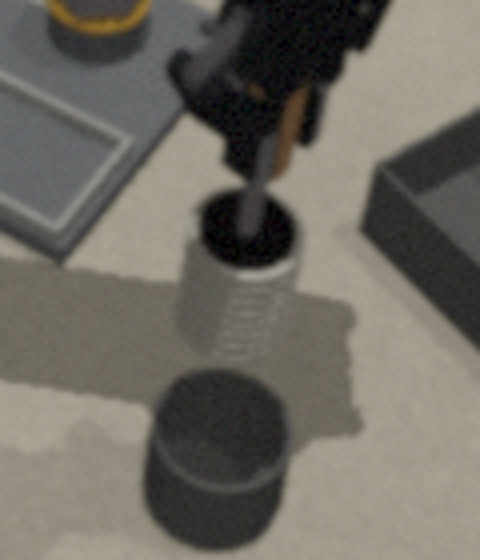

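Request:
move_arm:
  series:
    - [[-0.011, -0.002, 0], 0]
    - [[-0.011, -0.002, 0], 0]
    - [[-0.011, -0.002, 0.02], 0]
    - [[-0.011, -0.002, 0.05], 0]
    - [[-0.011, -0.002, 0.05], 0]

```text
clock: 15.8
eef_pos: [451.8, -348.0, 212.9]
tool_rot: [3.136, -0.013, 1.582]
force: [-0.1, -0.2, -1.4]
width: 24.8
```

Request:
move_arm:
  series:
    - [[0, 0, 0.02], 0]
    - [[0, 0, 0.04], 0]
    - [[0, 0, 0.06], 0]
    - [[0, 0, 0.073], 0]
    - [[0, 0, 0.078], 0]

```text
clock: 16.42
eef_pos: [452.5, -347.0, 134.9]
tool_rot: [3.136, -0.013, 1.583]
force: [-0.3, 0.3, -1.0]
width: 24.6
```

Request:
move_arm:
  series:
    - [[0, 0, 0.003], 0]
    - [[0, 0, 0.003], 0]

```text
clock: 16.68
eef_pos: [452.8, -347.1, 132.4]
tool_rot: [3.135, -0.012, 1.583]
force: [-0.1, -0.5, -2.0]
width: 24.9
```

Request:
move_arm:
  series:
    - [[-0.004, -0.001, 0.002], 0]
    - [[-0.004, -0.001, 0.004], 0]
    - [[-0.004, -0.001, 0.004], 0]

```text
clock: 17.05
eef_pos: [452.1, -352.2, 129.5]
tool_rot: [3.134, -0.011, 1.582]
force: [-1.1, 0.2, 5.7]
width: 25.0
```

Request:
move_arm:
  series:
    - [[0, 0, 0], 0]
    - [[0, 0, 0], 0]
    - [[0, 0, 0], 0]
    - [[0, 0, 0], 0]
    - [[0, 0, 0], 0]
  claw: 1

```text
clock: 17.68
eef_pos: [452.1, -352.1, 129.4]
tool_rot: [3.134, -0.011, 1.582]
force: [-0.5, 0.8, -0.0]
width: 85.2
```

Request:
move_arm:
  series:
    - [[0, 0, -0.03], 0]
    - [[0, 0, -0.07], 0]
    - [[0, 0, -0.11], 0]
    - [[0, 0, -0.13], 0]
    - [[0, 0, -0.13], 0]

```text
clock: 18.3
eef_pos: [451.9, -354.2, 260.9]
tool_rot: [3.131, -0.009, 1.582]
force: [-0.2, 0.5, 0.3]
width: 85.4
```

Request:
move_arm:
  series:
    - [[0.05, 0.02, 0], 0]
    - [[0.1, 0.04, 0], 0]
    - [[0.15, 0.06, 0], 0]
    - [[0.2, 0.08, 0], 0]
    - [[0.25, 0.08, 0], 0]

```text
clock: 18.92
eef_pos: [529.5, -100.8, 262.3]
tool_rot: [3.133, -0.009, 1.584]
force: [1.0, -0.0, -0.8]
width: 85.3
```

```bash
python3 - <<'E'
from h import *
show('top','t4.png'); show('side','s4.png')
T=cv2.imread('pics/full_t4.png'); S=cv2.imread('pics/full_s4.png')
f=lambda im,b,k:cv2.convertScaleAbs(cv2.resize(im[b[1]:b[3],b[0]:b[2]],None,fx=k,fy=k,interpolation=cv2.INTER_CUBIC),alpha=1.5)
a=f(T,(110,220,310,370),3); b=np.vstack([f(T,(450,275,520,330),2.5)[:,:175],f(S,(355,320,425,400),2.5)[:,:175]])
W=np.zeros((450,775,3),np.uint8); W[:,:600]=a; W[:b.shape[0],600:]=b; cv2.imwrite('pics/w4.png',W)
print(st()['eef_pos'],st()['tool_rot'])
E
```

```text
[528.59944591 -95.45606498 261.80843651] [ 3.13502824 -0.01377618  1.59237846]
```

View pics/w4.png

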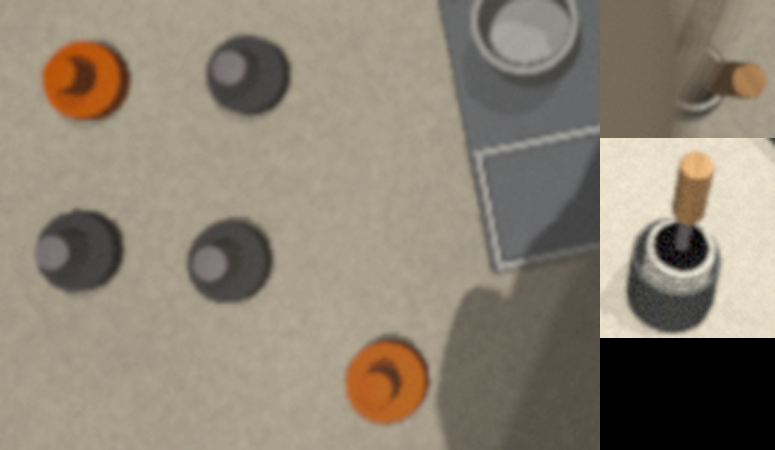

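Request:
move_arm:
  series:
    - [[0.06, -0.014, 0.0], -0.004]
    - [[0.12, -0.028, 0.0], -0.008]
    - [[0.18, -0.042, 0.0], -0.012]
    - [[0.24, -0.056, 0.0], -0.016]
    - [[0.29, -0.068, 0.02], -0.02]

```text
clock: 19.65
eef_pos: [454.4, 195.1, 245.2]
tool_rot: [3.133, -0.014, 1.613]
force: [0.4, 1.1, 0.8]
width: 85.7
```

Request:
move_arm:
  series:
    - [[0.03, -0.006, 0.02], 0]
    - [[0.055, -0.012, 0.05], 0]
    - [[0.066, -0.015, 0.09], 0]
    - [[0.066, -0.015, 0.12], 0]
    - [[0.066, -0.015, 0.12], 0]

```text
clock: 20.27
eef_pos: [435.7, 260.5, 123.5]
tool_rot: [3.138, -0.011, 1.612]
force: [0.3, 0.3, -0.2]
width: 85.4
```

```bash
python3 - <<'E'
from h import *
print(tool((439,262,33)),st()['eef_pos'],st()['tool_rot'],st()['qpos'].round(2))
E
```

```text
[0.0004 0.0031 0.0905] [435.72239917 260.46614285 123.47263818] [ 3.13842838 -0.01068697  1.61221233] [-0.77  0.6   0.27  2.03 -0.31  0.54 -0.23]
```

Request:
move_arm:
  series:
    - [[0.001, 0.003, 0.02], 0.04]
    - [[0.001, 0.003, 0.045], 0.04]
    - [[0.001, 0.003, 0.07], 0.04]
    - [[0.001, 0.003, 0.088], 0.04]
    - [[0.001, 0.003, 0.09], 0.04]

```text
clock: 20.9
eef_pos: [439.1, 261.8, 33.4]
tool_rot: [3.14, -0.01, 1.571]
force: [0.9, 0.3, 0.0]
width: 85.7
```

Request:
move_arm:
  series:
    - [[0, 0, 0], 0]
    - [[0, 0, 0], 0]
    - [[0, 0, 0], 0]
    - [[0, 0, 0], 0]
    - [[0, 0, 0], 0]
  claw: 0

```text
clock: 21.52
eef_pos: [439.7, 262.1, 34.0]
tool_rot: [3.138, -0.011, 1.571]
force: [0.8, -0.5, 6.5]
width: 22.5
```

Request:
move_arm:
  series:
    - [[0, 0, 0], 0]
    - [[0, 0, -0.02], 0]
    - [[0, 0, -0.05], 0]
    - [[0, 0, -0.08], 0]
    - [[0, 0, -0.09], 0]

```text
clock: 22.15
eef_pos: [439.5, 261.3, 124.8]
tool_rot: [3.137, -0.011, 1.571]
force: [0.2, 0.5, -5.9]
width: 22.0
```

Request:
move_arm:
  series:
    - [[-0.05, 0.008, 0], 0]
    - [[-0.1, 0.018, 0], 0]
    - [[-0.15, 0.03, 0], 0]
    - [[-0.2, 0.043, 0], 0]
    - [[-0.25, 0.055, 0], 0]

```text
clock: 22.78
eef_pos: [494.2, 9.9, 121.1]
tool_rot: [3.139, -0.011, 1.572]
force: [0.5, 0.1, -4.4]
width: 22.2
```

Request:
move_arm:
  series:
    - [[-0.04, 0.009, 0], 0]
    - [[-0.08, 0.018, 0], 0]
    - [[-0.11, 0.024, 0], 0]
    - [[-0.12, 0.026, 0.02], 0]
    - [[-0.12, 0.026, 0.02], 0]

```text
clock: 23.4
eef_pos: [518.1, -110.4, 97.6]
tool_rot: [-3.139, -0.012, 1.57]
force: [-1.4, 0.2, -3.5]
width: 22.2
```

```bash
python3 - <<'E'
from h import *
print(tool((520,-112,51.5)),st()['eef_pos'],st()['tool_rot'],st()['force'])
show('side','side5.png',(220,180,420,330),4)
E
```

```text
[-0.0022  0.002   0.0461] [ 518.14864038 -110.35106962   97.62601041] [-3.13865022 -0.01221303  1.56971898] [-1.40471419  0.16379103 -3.50265634]
```

View pics/side5.png

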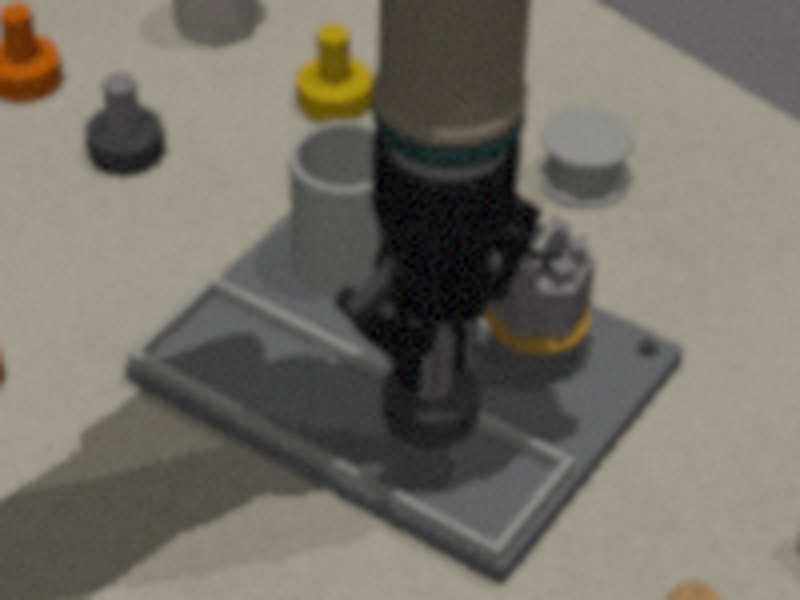

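```bash
python3 - <<'E'
from h import *
c=np.array([px2w('side',220+x/4,180+y/4,30)[:2] for x,y in((572,462),(500,545),(140,358),(217,285))]); print(c.round(1),c.mean(0).round(1))
E
```

```text
[[ 575.  -171.4]
 [ 500.6 -186.1]
 [ 440.    64.7]
 [ 515.6   82.7]] [507.8 -52.5]
```

Request:
move_arm:
  series:
    - [[-0.002, 0.001, 0.012], 0]
    - [[-0.002, 0.001, 0.024], 0]
    - [[-0.002, 0.001, 0.036], 0]
    - [[-0.002, 0.001, 0.042], 0]
    - [[-0.002, 0.001, 0.042], 0]

```text
clock: 24.08
eef_pos: [519.3, -110.7, 55.8]
tool_rot: [-3.139, -0.013, 1.571]
force: [-0.7, -0.4, -3.7]
width: 22.3
```

Request:
move_arm:
  series:
    - [[0, 0, 0.002], 0]
    - [[0, 0, 0.004], 0]
    - [[0, 0, 0.005], 0]
    - [[0, 0, 0.005], 0]

```text
clock: 24.58
eef_pos: [519.6, -110.6, 52.0]
tool_rot: [-3.14, -0.013, 1.571]
force: [-2.1, -0.3, 6.4]
width: 22.0
```

Weight is on the tray floor. I'll release it, lift, and go to weight A at (570,254).

Request:
move_arm:
  series:
    - [[0, 0, 0], 0]
    - [[0, 0, 0], 0]
    - [[0, 0, 0], 0]
    - [[0, 0, 0], 0]
  claw: 0.8

```text
clock: 25.08
eef_pos: [519.6, -110.6, 52.0]
tool_rot: [-3.14, -0.013, 1.571]
force: [-0.7, -0.0, 0.3]
width: 68.4
```

Request:
move_arm:
  series:
    - [[0, 0, -0.03], 0]
    - [[0, 0, -0.06], 0]
    - [[0, 0, -0.1], 0]
    - [[0, 0, -0.13], 0]
    - [[0, 0, -0.13], 0]

```text
clock: 25.7
eef_pos: [521.4, -112.7, 184.1]
tool_rot: [3.138, -0.012, 1.571]
force: [0.3, 0.2, 0.4]
width: 68.2
```

Request:
move_arm:
  series:
    - [[0.06, -0.01, 0], 0]
    - [[0.12, -0.015, 0], 0]
    - [[0.18, -0.01, 0], 0]
    - [[0.24, 0, 0], 0]
    - [[0.3, 0.03, 0], 0]
  claw: 1

```text
clock: 26.32
eef_pos: [547.6, 185.3, 186.6]
tool_rot: [3.142, -0.012, 1.572]
force: [1.5, -0.5, 1.1]
width: 85.5
```

Request:
move_arm:
  series:
    - [[0.035, 0.014, 0], 0]
    - [[0.056, 0.02, 0.02], 0]
    - [[0.06, 0.02, 0.05], 0]
    - [[0.06, 0.02, 0.06], 0]
    - [[0.06, 0.02, 0.06], 0]

```text
clock: 26.95
eef_pos: [566.8, 245.0, 126.1]
tool_rot: [-3.139, -0.01, 1.572]
force: [0.1, 0.4, -0.1]
width: 85.2
```

```bash
python3 - <<'E'
from h import *
print(tool((570,254,33)),st()['eef_pos'],st()['tool_rot'])
show('top','t6.png');
T=cv2.imread('pics/full_t6.png')
cv2.imwrite('pics/t6.png',cv2.convertScaleAbs(cv2.resize(T[180:380,100:420],None,fx=2.5,fy=2.5,interpolation=cv2.INTER_CUBIC),alpha=1.5))
E
```

```text
[0.008  0.0034 0.0932] [566.83375169 245.01223134 126.12139975] [-3.13939419 -0.0100974   1.57151677]
```

View pics/t6.png

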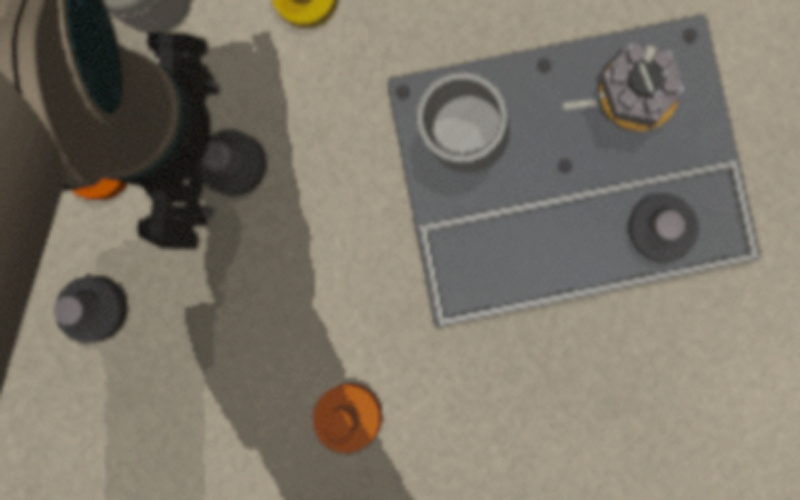

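Weight C is upright in the tray at (670,225) in the crop. Weights A and B haven't moved.

Request:
move_arm:
  series:
    - [[0.007, 0.002, 0.02], 0]
    - [[0.007, 0.002, 0.045], 0]
    - [[0.007, 0.002, 0.07], 0]
    - [[0.007, 0.002, 0.09], 0]
    - [[0.007, 0.002, 0.092], 0]

```text
clock: 27.62
eef_pos: [568.6, 252.9, 33.6]
tool_rot: [-3.139, -0.01, 1.571]
force: [0.0, -0.3, -0.2]
width: 85.1
```

Request:
move_arm:
  series:
    - [[0, 0, 0], 0]
    - [[0, 0, 0], 0]
    - [[0, 0, 0], 0]
    - [[0, 0, 0], 0]
    - [[0, 0, 0], 0]
  claw: 0

```text
clock: 28.25
eef_pos: [569.6, 253.2, 34.6]
tool_rot: [-3.141, -0.011, 1.571]
force: [0.8, 0.6, 6.4]
width: 22.4
```

Request:
move_arm:
  series:
    - [[0, 0, 0], 0]
    - [[0, 0, -0.02], 0]
    - [[0, 0, -0.05], 0]
    - [[0, 0, -0.09], 0]
    - [[0, 0, -0.11], 0]

```text
clock: 28.88
eef_pos: [570.0, 252.1, 147.2]
tool_rot: [3.141, -0.012, 1.571]
force: [0.3, -0.0, -5.1]
width: 22.5
```

Request:
move_arm:
  series:
    - [[-0.055, -0.02, 0], 0]
    - [[-0.11, -0.045, 0], 0]
    - [[-0.165, -0.065, 0], 0]
    - [[-0.22, -0.068, 0], 0]
    - [[-0.26, -0.066, 0], 0]

```text
clock: 29.5
eef_pos: [502.7, -10.6, 144.8]
tool_rot: [3.142, -0.011, 1.569]
force: [1.7, 0.2, -4.5]
width: 22.3
```

Request:
move_arm:
  series:
    - [[-0.025, 0.001, 0.01], 0]
    - [[-0.036, 0.001, 0.03], 0]
    - [[-0.038, 0.001, 0.05], 0]
    - [[-0.038, 0.001, 0.065], 0]
    - [[-0.038, 0.001, 0.065], 0]

```text
clock: 30.12
eef_pos: [502.6, -47.5, 78.8]
tool_rot: [-3.139, -0.011, 1.569]
force: [0.2, -0.0, -4.3]
width: 22.4
```

```bash
python3 - <<'E'
from h import *
print(tool((506.5,-48,52.6)),st()['eef_pos'],st()['tool_rot'])
E
```

```text
[-0.0008  0.0039  0.0262] [502.63104688 -47.4777567   78.77623144] [-3.13910311 -0.01144799  1.56929037]
```

Request:
move_arm:
  series:
    - [[-0.001, 0.003, 0.01], 0]
    - [[-0.001, 0.003, 0.018], 0]
    - [[-0.001, 0.003, 0.023], 0]
    - [[-0.001, 0.003, 0.025], 0]
    - [[-0.001, 0.003, 0.027], 0]

```text
clock: 30.75
eef_pos: [505.5, -48.1, 52.5]
tool_rot: [-3.139, -0.012, 1.569]
force: [-4.4, 1.2, 20.7]
width: 22.6
```

Request:
move_arm:
  series:
    - [[0, 0, 0.001], 0]
    - [[0, 0, 0.001], 0]

```text
clock: 31.0
eef_pos: [505.5, -48.1, 52.5]
tool_rot: [-3.139, -0.012, 1.569]
force: [-2.5, 1.3, 5.2]
width: 22.2
```

Request:
move_arm:
  series:
    - [[0, 0, 0], 0]
    - [[0, 0, 0], 0]
    - [[0, 0, 0], 0]
    - [[0, 0, 0], 0]
  claw: 0.8

```text
clock: 31.5
eef_pos: [505.6, -48.1, 52.5]
tool_rot: [-3.14, -0.012, 1.569]
force: [-0.7, -1.2, -0.6]
width: 68.2
```

Request:
move_arm:
  series:
    - [[0, 0, -0.03], 0]
    - [[0, 0, -0.06], 0]
    - [[0, 0, -0.1], 0]
    - [[0, 0, -0.13], 0]
    - [[0, 0, -0.13], 0]

```text
clock: 32.12
eef_pos: [507.4, -49.8, 184.5]
tool_rot: [3.139, -0.012, 1.569]
force: [0.0, -0.2, -0.2]
width: 68.4
```

Request:
move_arm:
  series:
    - [[0.06, -0.01, 0], 0]
    - [[0.12, -0.018, 0], 0]
    - [[0.18, -0.024, 0], 0]
    - [[0.24, -0.034, 0], 0]
    - [[0.3, -0.044, 0], 0]
  claw: 1

```text
clock: 32.75
eef_pos: [462.7, 251.8, 186.8]
tool_rot: [3.14, -0.011, 1.569]
force: [1.2, 0.7, -0.8]
width: 85.5
```

Request:
move_arm:
  series:
    - [[0.05, -0.006, 0], 0]
    - [[0.095, -0.013, 0.01], 0]
    - [[0.113, -0.018, 0.03], 0]
    - [[0.115, -0.018, 0.05], 0]
    - [[0.115, -0.018, 0.05], 0]

```text
clock: 33.38
eef_pos: [443.6, 364.9, 135.2]
tool_rot: [-3.139, -0.006, 1.568]
force: [-0.5, -0.5, 0.4]
width: 85.5
```

```bash
python3 - <<'E'
from h import *
print(tool((444.6,366.9,33)),st()['eef_pos'],st()['tool_rot'],st()['qpos'].round(2))
show('top','t7.png'); show('side','s7.png')
T=cv2.imread('pics/full_t7.png');S=cv2.imread('pics/full_s7.png')
f=lambda im,b,k:cv2.convertScaleAbs(cv2.resize(im[b[1]:b[3],b[0]:b[2]],None,fx=k,fy=k,interpolation=cv2.INTER_CUBIC),alpha=1.5)
W=np.zeros((520,800,3),np.uint8)
a=f(T,(320,190,400,250),6)[:,:480]; W[:360,:480]=a; b=f(S,(320,220,390,285),4.5); W[:b.shape[0],480:480+b.shape[1]]=b
c=f(S,(165,180,265,260),3); c=c[:240]; W[300:300+min(220,len(c)),480:780]=c[:220]; d=f(T,(250,235,410,315),2)[:160,:320]; W[360:520,:320]=d
cv2.imwrite('pics/n7.png',W)
E
```

```text
[0.0014 0.0013 0.1022] [443.56545413 364.9071176  135.20762452] [-3.13883441 -0.00612413  1.56821303] [-0.89  0.66  0.24  1.83 -0.24  0.68 -0.51]
```

View pics/n7.png

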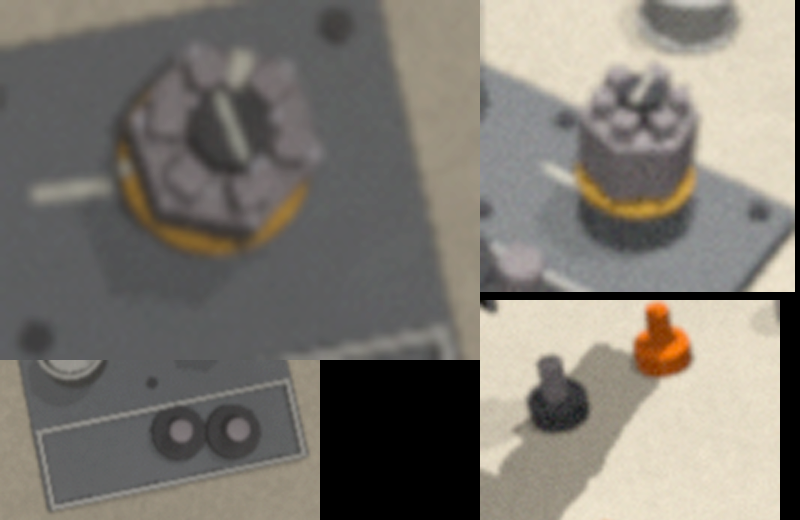

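Request:
move_arm:
  series:
    - [[0.001, 0.001, 0.025], 0]
    - [[0.001, 0.001, 0.055], 0]
    - [[0.001, 0.001, 0.08], 0]
    - [[0.001, 0.001, 0.098], 0]
    - [[0.001, 0.001, 0.102], 0]

```text
clock: 34.1
eef_pos: [446.4, 366.8, 34.9]
tool_rot: [3.142, -0.008, 1.566]
force: [0.0, 1.4, 0.8]
width: 85.4
```

Request:
move_arm:
  series:
    - [[0, 0, 0], 0]
    - [[0, 0, 0], 0]
    - [[0, 0, 0], 0]
    - [[0, 0, 0], 0]
    - [[0, 0, 0], 0]
  claw: 0

```text
clock: 34.72
eef_pos: [446.4, 367.1, 35.6]
tool_rot: [3.141, -0.009, 1.567]
force: [-1.3, -0.3, 5.8]
width: 22.3
```

Request:
move_arm:
  series:
    - [[0, 0, 0], 0]
    - [[0, 0, -0.02], 0]
    - [[0, 0, -0.05], 0]
    - [[0, 0, -0.09], 0]
    - [[0, 0, -0.11], 0]

```text
clock: 35.35
eef_pos: [446.7, 366.2, 146.7]
tool_rot: [3.14, -0.009, 1.567]
force: [-0.1, -0.9, -5.3]
width: 22.5
```

```bash
python3 - <<'E'
from h import *
q=lambda x,y,z: px2w('top',320+x/6,190+y/6,z)
a,b=q(218,95,115),q(243,158,115); c=q(230,127,115)
print('line',np.arctan2(*(a-b)[1::-1]),c); s=q(240,66,104)-c; print('slot0',np.arctan2(s[1],s[0]),np.hypot(*s[:2]))
print('paint line', [q(x,y,18).round(1) for x,y in((33,194),(105,187))])
r=lambda x,y,z: px2w('side',320+(x-480)/4.5,220+y/4.5,z)
a,b=r(653,77,115),r(633,103,115); print('side line',np.arctan2(*(a-b)[1::-1]),(a+b)/2)
E
```

```text
line 0.37812720267627586 [629.59298991 -88.18451286 115.        ]
slot0 -0.18826747464365345 22.522191230046868
paint line [array([621.9, -27.5,  18. ]), array([624.8, -52.9,  18. ])]
side line 0.29743657058746675 [630.81533509 -88.45623966 115.        ]
```

Request:
move_arm:
  series:
    - [[-0.055, 0.004, 0], 0]
    - [[-0.11, 0.01, 0], 0]
    - [[-0.165, 0.018, 0], 0]
    - [[-0.22, 0.025, 0], 0]
    - [[-0.275, 0.033, 0], 0]

```text
clock: 35.98
eef_pos: [478.0, 89.3, 143.6]
tool_rot: [3.141, -0.009, 1.567]
force: [0.6, 0.4, -4.9]
width: 22.5
```

Request:
move_arm:
  series:
    - [[-0.045, 0.008, 0], 0]
    - [[-0.065, 0.012, 0.02], 0]
    - [[-0.07, 0.013, 0.04], 0]
    - [[-0.072, 0.013, 0.06], 0]
    - [[-0.072, 0.013, 0.065], 0]

```text
clock: 36.6
eef_pos: [489.3, 17.4, 76.5]
tool_rot: [-3.138, -0.009, 1.566]
force: [0.4, 0.2, -3.5]
width: 22.5
```

```bash
python3 - <<'E'
from h import *
print(tool((493,14,53.6)),st()['eef_pos'],st()['tool_rot'])
E
```

```text
[-0.0036  0.0037  0.0228] [489.3454348   17.41411529  76.45286553] [-3.13827514 -0.00858185  1.56623453]
```

Request:
move_arm:
  series:
    - [[-0.003, 0.003, 0.008], 0]
    - [[-0.003, 0.003, 0.016], 0]
    - [[-0.003, 0.003, 0.02], 0]
    - [[-0.003, 0.003, 0.022], 0]
    - [[-0.003, 0.003, 0.023], 0]

```text
clock: 37.22
eef_pos: [492.3, 14.7, 53.7]
tool_rot: [-3.138, -0.009, 1.566]
force: [-2.1, -0.7, 4.9]
width: 22.1
```

Request:
move_arm:
  series:
    - [[0, 0, 0.001], 0]
    - [[0, 0, 0.001], 0]

```text
clock: 37.48
eef_pos: [492.3, 14.7, 53.6]
tool_rot: [-3.139, -0.009, 1.566]
force: [-2.7, 0.3, 5.2]
width: 22.2
```

Request:
move_arm:
  series:
    - [[0, 0, 0], 0]
    - [[0, 0, 0], 0]
    - [[0, 0, 0], 0]
    - [[0, 0, 0], 0]
  claw: 0.8

```text
clock: 37.98
eef_pos: [492.3, 14.8, 53.6]
tool_rot: [-3.139, -0.009, 1.566]
force: [0.1, -0.2, -0.6]
width: 68.0
```

Request:
move_arm:
  series:
    - [[0, 0, -0.03], 0]
    - [[0, 0, -0.06], 0]
    - [[0, 0, -0.1], 0]
    - [[0, 0, -0.14], 0]
    - [[0, 0, -0.14], 0]

```text
clock: 38.6
eef_pos: [494.7, 13.5, 196.2]
tool_rot: [3.138, -0.01, 1.566]
force: [-0.5, -0.2, -0.7]
width: 68.2
```

Request:
move_arm:
  series:
    - [[-0.02, 0.028, 0], -0.18]
    - [[-0.04, 0.055, 0], -0.36]
    - [[-0.06, 0.083, 0], -0.54]
    - [[-0.08, 0.11, 0], -0.72]
    - [[-0.103, 0.138, 0], -0.9]
  claw: 1

```text
clock: 39.22
eef_pos: [632.3, -90.2, 194.2]
tool_rot: [3.132, -0.006, 2.473]
force: [0.4, 0.5, -0.4]
width: 85.2
```

Request:
move_arm:
  series:
    - [[0, 0, 0], -0.18]
    - [[0, 0, 0], -0.36]
    - [[0, 0, 0], -0.54]
    - [[0, 0, 0], -0.72]
    - [[0, 0, 0], -0.9]

```text
clock: 39.85
eef_pos: [631.5, -90.0, 192.5]
tool_rot: [3.13, 0.002, -2.904]
force: [0.2, 0.1, -0.2]
width: 85.2
```

```bash
python3 - <<'E'
from h import *
s=st(); print(tool((630,-88,140)),'turn',s['tool_rot'][2]%6.283-3.475,s['eef_pos'],s['tool_rot'],s['qpos'].round(2))
T=get_image('top'); cv2.imwrite('pics/full_t8.png',T);S=get_image('side');cv2.imwrite('pics/full_s8.png',S)
f=lambda im,b,k:cv2.convertScaleAbs(cv2.resize(im[b[1]:b[3],b[0]:b[2]],None,fx=k,fy=k,interpolation=cv2.INTER_CUBIC),alpha=1.5)
W=np.zeros((600,800,3),np.uint8); a=f(S,(235,170,395,325),3.75); W[:min(600,len(a)),:600]=a[:600]; b=f(T,(260,240,410,315),1.33)[:,:200]; W[:len(b),600:]=b[:, :200] if b.shape[1]>=200 else cv2.resize(b,(200,len(b)))
cv2.imwrite('pics/n8.png',W)
E
```

```text
[0.0011 0.0016 0.0525] turn -0.09620244642581088 [631.47445562 -89.95798755 192.48765769] [ 3.12994477e+00  1.80403345e-03 -2.90420245e+00] [ 0.28  0.67 -0.3   1.59  0.22  0.92  1.72]
```

View pics/n8.png

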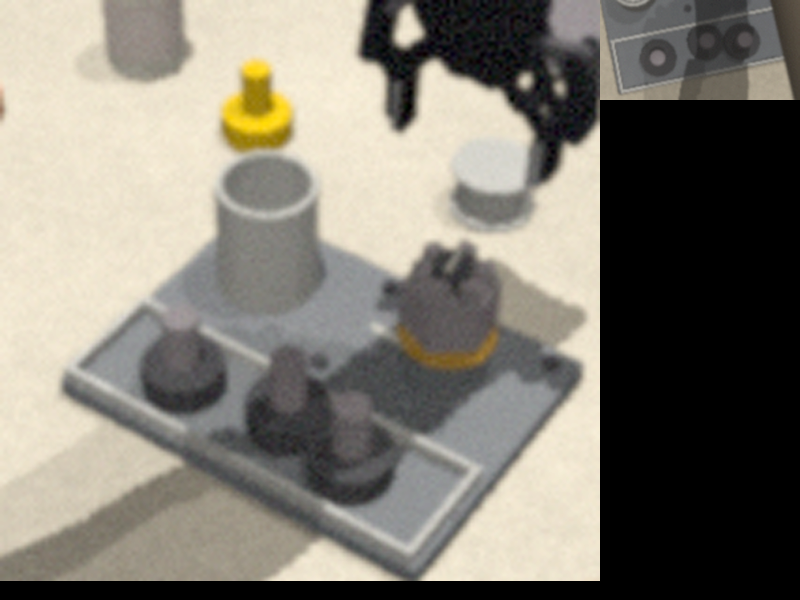

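```bash
python3 - <<'E'
from h import *
for p in((340.5,271),(369,269.5)): print('n7 top',px2w('top',*p,82).round(1))
for p in((180,310),(290,355),(352,400)): print('n8 side',px2w('side',235+p[0]/3.75,170+p[1]/3.75,82).round(1))
for p in((657,58),(708,41),(744,39)): print('n8 top',px2w('top',260+(p[0]-600)/1.33,240+p[1]/1.33,82).round(1))
E
```

```text
n7 top [516.  -56.7  82. ]
n7 top [ 519.7 -112.7   82. ]
n8 side [496.1  21.8  82. ]
n8 side [521.  -54.9  82. ]
n8 side [ 523.2 -108.4   82. ]
n8 top [490.3  16.8  82. ]
n8 top [516.3 -58.   82. ]
n8 top [ 520.  -111.2   82. ]
```

Request:
move_arm:
  series:
    - [[0.001, 0.001, 0.015], 0.05]
    - [[0.001, 0.001, 0.03], 0.0]
    - [[0.001, 0.001, 0.045], -0.05]
    - [[0.001, 0.001, 0.055], -0.096]
    - [[0.001, 0.001, 0.055], -0.096]

```text
clock: 40.58
eef_pos: [629.6, -88.7, 136.5]
tool_rot: [3.129, 0.001, -2.813]
force: [-0.9, 0.3, -0.5]
width: 85.4
```

Request:
move_arm:
  series:
    - [[0, 0, 0.02], 0]
    - [[0, 0, 0.04], 0]
    - [[0, 0, 0.06], 0]
    - [[0, 0, 0.07], 0]
    - [[0, 0, 0.07], 0]

```text
clock: 41.2
eef_pos: [629.1, -87.7, 65.9]
tool_rot: [3.128, 0.001, -2.813]
force: [-0.9, -0.7, -0.2]
width: 85.3
```

```bash
python3 - <<'E'
from h import *
s=st(); print(tool((630,-88,66)),s['eef_pos'],s['tool_rot'],s['force'],s['qpos'].round(2))
E
```

```text
[-0.0007 -0.0006 -0.0001] [629.13069372 -87.70607168  65.87143382] [ 3.12818703e+00  5.04471028e-04 -2.81345068e+00] [-0.94541249 -0.70871638 -0.15749911] [ 0.26  0.83 -0.27  1.68  0.3   0.69  1.74]
```

Request:
move_arm:
  series:
    - [[0, 0, 0], 0]
    - [[0, 0, 0], 0]
    - [[0, 0, 0], 0]
    - [[0, 0, 0], 0]
    - [[0, 0, 0], 0]
  claw: 0

```text
clock: 41.82
eef_pos: [629.1, -86.0, 67.2]
tool_rot: [3.127, 0.001, -2.812]
force: [-3.1, 3.1, 5.3]
width: 55.1
```

Request:
move_arm:
  series:
    - [[0, 0, 0.0003], 0.15]
    - [[0, 0, 0.0006], 0.3]
    - [[0, 0, 0.0008], 0.45]
    - [[0, 0, 0.001], 0.6]
    - [[0, 0, 0.001], 0.6]

```text
clock: 42.45
eef_pos: [629.1, -84.8, 66.3]
tool_rot: [3.128, -0.007, 2.872]
force: [-1.3, 2.3, -2.8]
width: 55.4
```

```bash
python3 - <<'E'
from h import *
s=st(); print(s['eef_pos'],s['tool_rot'],s['force'],s['torque'],s['qpos'].round(2))
E
```

```text
[629.09731938 -84.84740185  66.2646275 ] [ 3.12798485 -0.00743795  2.87236424] [-1.34707044  2.28898309 -2.78365545] [ 0.35810858 -0.10220139 -0.30881518] [ 0.17  0.81 -0.12  1.68  0.11  0.66  1.3 ]
```

Request:
move_arm:
  series:
    - [[0, 0, 0.0003], 0.17]
    - [[0, 0, 0.0006], 0.34]
    - [[0, 0, 0.0009], 0.51]
    - [[0, 0, 0.0012], 0.68]
    - [[0, 0, 0.0013], 0.8]

```text
clock: 43.08
eef_pos: [630.1, -83.6, 65.0]
tool_rot: [3.135, -0.015, 2.073]
force: [-0.0, 3.2, -5.9]
width: 55.2
```

Request:
move_arm:
  series:
    - [[0, 0, 0.0003], 0.17]
    - [[0, 0, 0.0006], 0.34]
    - [[0, 0, 0.0009], 0.51]
    - [[0, 0, 0.0012], 0.68]
    - [[0, 0, 0.0013], 0.8]

```text
clock: 43.7
eef_pos: [631.8, -83.7, 63.8]
tool_rot: [-3.139, -0.015, 1.274]
force: [-0.9, 3.0, -6.5]
width: 55.1
```

```bash
python3 - <<'E'
from h import *
s=st(); print(s['eef_pos'],s['tool_rot'],s['force'],s['torque'],s['qpos'].round(2))
E
```

```text
[631.77301973 -83.67965436  63.77143351] [-3.13939042 -0.01476642  1.27395241] [-0.86124782  3.02362926 -6.47405059] [-0.89229202 -1.84832042  0.34420613] [-0.09  0.84  0.31  1.69 -0.4   0.68  0.15]
```

Request:
move_arm:
  series:
    - [[0, 0, 0.0003], 0.17]
    - [[0, 0, 0.0006], 0.34]
    - [[0, 0, 0.0009], 0.51]
    - [[0, 0, 0.0012], 0.68]
    - [[0, 0, 0.0013], 0.8]

```text
clock: 44.32
eef_pos: [632.8, -84.8, 62.4]
tool_rot: [-3.134, -0.009, 0.475]
force: [0.1, 1.5, -5.0]
width: 54.8
```

Request:
move_arm:
  series:
    - [[0, 0, 0.0003], 0.17]
    - [[0, 0, 0.0006], 0.34]
    - [[0, 0, 0.0009], 0.51]
    - [[0, 0, 0.0012], 0.68]
    - [[0, 0, 0.0013], 0.8]

```text
clock: 44.95
eef_pos: [632.8, -86.3, 61.0]
tool_rot: [-3.133, -0.001, -0.323]
force: [0.1, 0.8, -1.8]
width: 55.1
```

Request:
move_arm:
  series:
    - [[0, 0, 0.0003], 0.14]
    - [[0, 0, 0.0006], 0.28]
    - [[0, 0, 0.0009], 0.42]
    - [[0, 0, 0.0009], 0.55]
    - [[0, 0, 0.0009], 0.55]

```text
clock: 45.58
eef_pos: [632.1, -87.0, 60.0]
tool_rot: [-3.136, 0.003, -0.87]
force: [-0.9, 0.2, 0.5]
width: 55.1
```

```bash
python3 - <<'E'
from h import *
s=st(); print(s['eef_pos'],s['tool_rot'],s['force'],s['torque'],s['qpos'].round(2))
E
```

```text
[632.13313744 -87.04601712  60.04952653] [-3.13600724  0.00344121 -0.8697438 ] [-0.91472076  0.22287731  0.51584176] [-1.17217421  1.10076681 -0.29983752] [-0.36  1.01  0.86  1.7  -0.95  0.91 -1.54]
```

Request:
move_arm:
  series:
    - [[0, 0, 0], 0]
    - [[0, 0, 0], 0]
    - [[0, 0, 0], 0]
    - [[0, 0, 0], 0]
  claw: 1

```text
clock: 46.08
eef_pos: [632.3, -87.0, 60.1]
tool_rot: [-3.136, 0.003, -0.869]
force: [-0.7, -0.2, 0.1]
width: 85.5
```

Request:
move_arm:
  series:
    - [[0, 0, -0.03], 0]
    - [[0, 0, -0.06], 0]
    - [[0, 0, -0.09], -0.1]
    - [[0, 0, -0.12], -0.28]
    - [[0, 0, -0.14], -0.46]

```text
clock: 46.7
eef_pos: [632.3, -88.2, 201.8]
tool_rot: [-3.134, -0.001, -0.403]
force: [-0.2, 0.5, -0.1]
width: 85.2
```

```bash
python3 - <<'E'
from h import *
s=st(); print(tool((540,180,200)),s['eef_pos'],s['tool_rot'],s['qpos'].round(2))
E
```

```text
[-0.1902 -0.2104  0.003 ] [632.3215662  -88.17367204 201.78507348] [-3.13441328e+00 -1.31914020e-03 -4.03302400e-01] [-0.38  0.8   0.88  1.6  -0.69  1.07 -1.28]
```

Request:
move_arm:
  series:
    - [[-0.038, -0.042, 0], -0.18]
    - [[-0.076, -0.084, 0], -0.36]
    - [[-0.114, -0.126, 0], -0.54]
    - [[-0.152, -0.168, 0], -0.72]
    - [[-0.19, -0.21, 0], -0.9]

```text
clock: 47.32
eef_pos: [539.3, 181.3, 203.3]
tool_rot: [-3.138, -0.007, 0.503]
force: [-0.1, -0.6, -0.7]
width: 85.5
```

Request:
move_arm:
  series:
    - [[0, 0, 0], -0.18]
    - [[0, 0, 0], -0.36]
    - [[0, 0, 0], -0.54]
    - [[0, 0, 0], -0.727]
    - [[0, 0, 0], -0.727]

```text
clock: 47.95
eef_pos: [539.3, 181.0, 203.6]
tool_rot: [3.14, -0.008, 1.228]
force: [0.1, 0.8, 0.4]
width: 85.1
```

```bash
python3 - <<'E'
from h import *
s=st(); print(s['eef_pos'],s['tool_rot'],s['qpos'].round(2))
T=np.mean([get_image('top') for _ in range(8)],0).astype(np.uint8);S=np.mean([get_image('side') for _ in range(8)],0).astype(np.uint8)
cv2.imwrite('pics/full_t9.png',T);cv2.imwrite('pics/full_s9.png',S)
f=lambda im,b,k:cv2.convertScaleAbs(cv2.resize(im[b[1]:b[3],b[0]:b[2]],None,fx=k,fy=k,interpolation=cv2.INTER_CUBIC),alpha=1.7)
W=np.zeros((600,800,3),np.uint8); W[:400,:400]=f(T,(337,195,377,235),10); W[:400,400:]=f(S,(335,225,375,265),10)
b=f(T,(250,235,410,315),2.5)[:200]; W[400:,:400]=b; b=f(S,(240,235,370,315),2.5)[:200]; W[400:,400:400+b.shape[1]]=b
cv2.imwrite('pics/n9.png',W)
E
```

```text
[539.32751857 181.02733158 203.57272919] [ 3.13950191 -0.00835024  1.22756626] [-0.69  0.59  0.49  1.8  -0.37  0.84 -0.36]
```

View pics/n9.png

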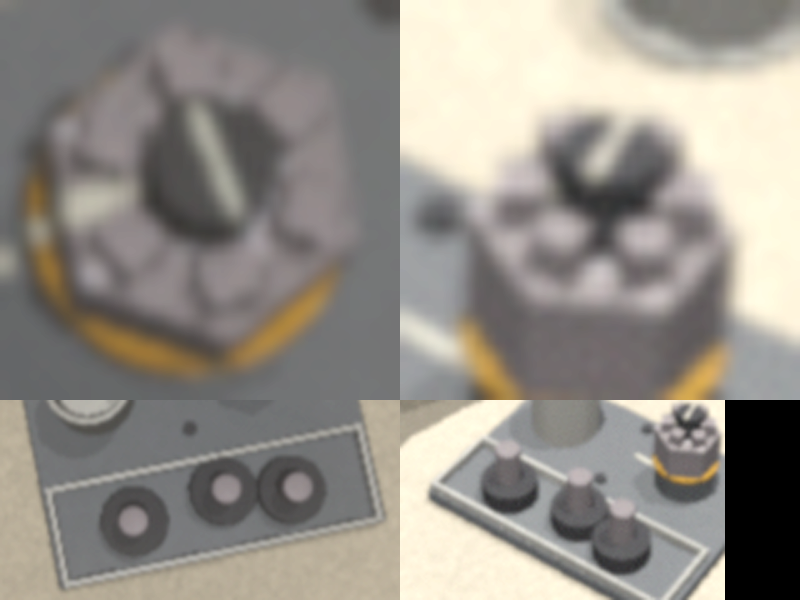

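```bash
python3 - <<'E'
from h import *
from scipy.ndimage import center_of_mass
def fit(n,im,c,rad,thr):
    g=im.astype(float).mean(2); pts=[];w=[]
    for v in range(int(c[1]-rad),int(c[1]+rad)+1):
        for u in range(int(c[0]-rad),int(c[0]+rad)+1):
            if np.hypot(u-c[0],(v-c[1])*(1.3 if n=='side' else 1))<rad and g[v,u]>thr: pts.append(px2w(n,u,v,115)[:2]);w.append(g[v,u]-thr)
    p=np.array(pts);w=np.array(w); m=np.average(p,axis=0,weights=w); C=np.cov((p-m).T,aweights=w); e,V=np.linalg.eigh(C); d=V[:,1]; d*=np.sign(d[0]); return m.round(1),np.arctan2(d[1],d[0]),len(p),np.sqrt(e).round(1)
T=cv2.imread('pics/full_t9.png');S=cv2.imread('pics/full_s9.png')
for thr in (60,70,80): print('top',thr,fit('top',T,(337+21.5,195+15.8),6.3,thr)); 
for thr in (70,80,90): print('side',thr,fit('side',S,(335+21,225+14.8),5.5,thr))
for n,im,c in(('top',T,(358.5,210.8)),('side',S,(356,239.8))):
    print(im.astype(int).mean(2)[int(c[1])-7:int(c[1])+8,int(c[0])-8:int(c[0])+9].astype(int))
# slot0 paint
m=px2w('top',337+9.7,195+19.8,54+43); print(m)
E
```

```text
top 60 (array([630.6, -88. ]), np.float64(0.373167846937777), 44, array([1.5, 6.4]))
top 70 (array([630.8, -87.8]), np.float64(0.3781856419694853), 26, array([1., 6.]))
top 80 (array([630.8, -87.8]), np.float64(0.383022921461611), 18, array([0.8, 5.8]))
side 70 (array([635.1, -83.7]), np.float64(0.342876707315929), 39, array([3.8, 7.2]))
side 80 (array([635.7, -83.4]), np.float64(0.360341522667715), 31, array([3.4, 7.1]))
side 90 (array([636.5, -83. ]), np.float64(0.3751720775281937), 21, array([2.9, 7. ]))
[[78 70 60 62 76 81 81 81 80 80 83 81 78 75 76 80 80]
 [79 75 66 57 64 69 71 70 70 75 79 76 75 77 81 82 82]
 [79 80 73 57 52 62 76 70 58 61 65 63 65 76 81 83 83]
 [81 81 75 55 48 63 84 83 61 51 50 50 54 67 78 82 83]
 [79 73 65 51 48 60 84 93 71 51 46 47 47 55 68 79 82]
 [76 63 54 48 47 55 78 94 81 57 47 46 46 49 57 68 76]
 [74 57 47 46 46 50 67 89 89 65 49 47 47 47 50 60 71]
 [72 53 43 46 46 48 57 78 91 74 53 47 47 48 53 65 77]
 [68 47 42 45 46 47 51 68 88 85 60 48 47 48 58 74 80]
 [68 46 40 44 46 46 49 61 84 93 71 51 47 48 58 71 76]
 [76 49 37 43 46 47 48 55 78 94 81 57 49 52 59 
[... 630 characters left out ...]
07 120 131 138 143]
 [123 101  95  82  68  63  71  92 109 103  82  74  86 102 114 129 143]
 [115  84  73  67  62  67  87 107 107  86  65  63  70  83  98 120 141]
 [103  75  58  55  61  77 105 116  98  71  61  60  60  66  84 113 139]
 [102  79  54  45  60  86 110 109  82  63  60  56  55  58  78 108 131]
 [107  90  57  38  49  74  91  84  64  57  54  48  47  61  84 107 121]
 [107  93  66  39  35  50  59  52  46  43  43  40  52  74  97 109 114]
 [ 89  82  67  44  31  36  36  34  34  33  34  41  67  93 100 106 109]
 [ 71  76  73  57  44  36  31  33  30  33  32  43  68  86  86  88  92]
 [ 75  89  94  88  74  55  40  35  37  50  57  65  75  79  72  70  73]]
[625.26838185 -67.0884813   97.        ]
```

```bash
python3 - <<'E'
from h import *
a,b=[px2w('side',u,v,115) for u,v in((356.8,237),(354.4,241))]; print(np.arctan2(*(a-b)[1::-1]))
print(tool((631.5,-86.5,203)))
E
```

```text
0.3886639825186858
[-0.2215  0.1765 -0.001 ]
```

Request:
move_arm:
  series:
    - [[-0.044, 0.035, 0], 0.003]
    - [[-0.089, 0.071, 0], 0.003]
    - [[-0.133, 0.106, 0], 0.003]
    - [[-0.177, 0.141, 0], 0.003]
    - [[-0.215, 0.172, 0], 0.003]

```text
clock: 49.38
eef_pos: [629.9, -81.3, 202.1]
tool_rot: [3.139, -0.007, 1.226]
force: [1.8, 0.8, 0.2]
width: 85.2
```

Request:
move_arm:
  series:
    - [[-0.003, 0.002, 0], 0]
    - [[-0.003, 0.002, 0.02], 0]
    - [[-0.003, 0.002, 0.05], 0]
    - [[-0.003, 0.002, 0.06], 0]

```text
clock: 49.88
eef_pos: [629.8, -82.9, 140.3]
tool_rot: [-3.141, -0.007, 1.227]
force: [-0.4, -0.1, 0.3]
width: 85.3
```

```bash
python3 - <<'E'
from h import *
s=st(); print(tool((631.5,-86.5,61)),s['eef_pos'],s['tool_rot'],s['qpos'].round(2))
E
```

```text
[-0.0034  0.0029  0.0793] [629.76756698 -82.91537896 140.32950998] [-3.14053203 -0.00743968  1.22664928] [-0.16  0.75  0.42  1.65 -0.4   0.82  0.1 ]
```

Request:
move_arm:
  series:
    - [[-0.003, 0.003, 0.02], 0]
    - [[-0.003, 0.003, 0.045], 0]
    - [[-0.003, 0.003, 0.065], 0]
    - [[-0.003, 0.003, 0.078], 0.002]
    - [[-0.003, 0.003, 0.079], 0.002]

```text
clock: 50.5
eef_pos: [631.2, -86.1, 60.4]
tool_rot: [-3.139, -0.007, 1.224]
force: [-0.1, -0.1, 0.0]
width: 85.6
```

Request:
move_arm:
  series:
    - [[0, 0, 0], 0]
    - [[0, 0, 0], 0]
    - [[0, 0, 0], 0]
    - [[0, 0, 0], 0]
    - [[0, 0, 0], 0]
  claw: 0

```text
clock: 51.12
eef_pos: [630.8, -85.8, 61.4]
tool_rot: [-3.138, -0.008, 1.225]
force: [-2.5, 0.2, 5.6]
width: 54.8
```

Request:
move_arm:
  series:
    - [[0, 0, 0.0002], 0.1]
    - [[0, 0, 0.0004], 0.2]
    - [[0, 0, 0.0005], 0.28]
    - [[0, 0, 0.0005], 0.32]
    - [[0, 0, 0.0005], 0.32]

```text
clock: 51.75
eef_pos: [630.7, -85.8, 61.0]
tool_rot: [-3.136, -0.006, 0.905]
force: [-2.5, 1.6, -0.8]
width: 54.9
```

```bash
python3 - <<'E'
from h import *
s=st(); print(s['eef_pos'],s['tool_rot'],s['force'],s['torque'])
E
```

```text
[630.6953216  -85.82284308  60.95008215] [-3.13620911 -0.00624841  0.90457743] [-2.54730977  1.5653916  -0.80930734] [-0.15977941 -0.04479641 -0.22058291]
```

Request:
move_arm:
  series:
    - [[0, 0, 0], 0]
    - [[0, 0, 0], 0]
    - [[0, 0, 0], 0]
    - [[0, 0, 0], 0]
  claw: 1

```text
clock: 52.25
eef_pos: [630.8, -85.9, 61.1]
tool_rot: [-3.136, -0.006, 0.905]
force: [0.1, -0.6, 0.0]
width: 85.3
```

Request:
move_arm:
  series:
    - [[0, 0, -0.03], 0]
    - [[0, 0, -0.06], 0]
    - [[0, 0, -0.1], 0]
    - [[0, 0, -0.14], 0]
    - [[0, 0, -0.14], 0]

```text
clock: 52.88
eef_pos: [633.1, -87.9, 204.8]
tool_rot: [3.14, -0.01, 0.905]
force: [0.1, -0.2, -0.4]
width: 85.7
```

Request:
move_arm:
  series:
    - [[0.03, -0.046, 0], 0]
    - [[0.06, -0.092, 0], 0]
    - [[0.09, -0.138, 0], 0]
    - [[0.12, -0.184, 0], 0]
    - [[0.15, -0.23, 0], 0]

```text
clock: 53.5
eef_pos: [543.6, 173.8, 205.2]
tool_rot: [3.141, -0.009, 0.905]
force: [1.5, 1.0, -0.2]
width: 85.3
```

```bash
python3 - <<'E'
from h import *
s=st(); print(s['eef_pos'],s['tool_rot'])
T=np.mean([get_image('top') for _ in range(8)],0).astype(np.uint8);S=np.mean([get_image('side') for _ in range(8)],0).astype(np.uint8)
cv2.imwrite('pics/full_t10.png',T);cv2.imwrite('pics/full_s10.png',S)
# draw predicted line and slot axes
f=lambda im,b,k:cv2.convertScaleAbs(cv2.resize(im[b[1]:b[3],b[0]:b[2]],None,fx=k,fy=k,interpolation=cv2.INTER_CUBIC),alpha=1.7)
W=np.zeros((600,800,3),np.uint8); A=f(T,(337,195,377,235),10)
W[:400,:400]=A; W[:400,400:]=f(S,(335,225,375,265),10)
b=f(T,(250,235,410,315),2.5)[:200]; W[400:,:400]=b; b=f(S,(240,235,400,315),2.5)[:200]; W[400:,400:400+b.shape[1]]=b
cv2.imwrite('pics/n10.png',W)
cv2.imwrite('pics/side10.png',cv2.convertScaleAbs(S,alpha=1.3))
E
```

```text
[543.63375599 173.78598707 205.16128222] [ 3.14124933 -0.00896309  0.90474479]
```

View pics/n10.png

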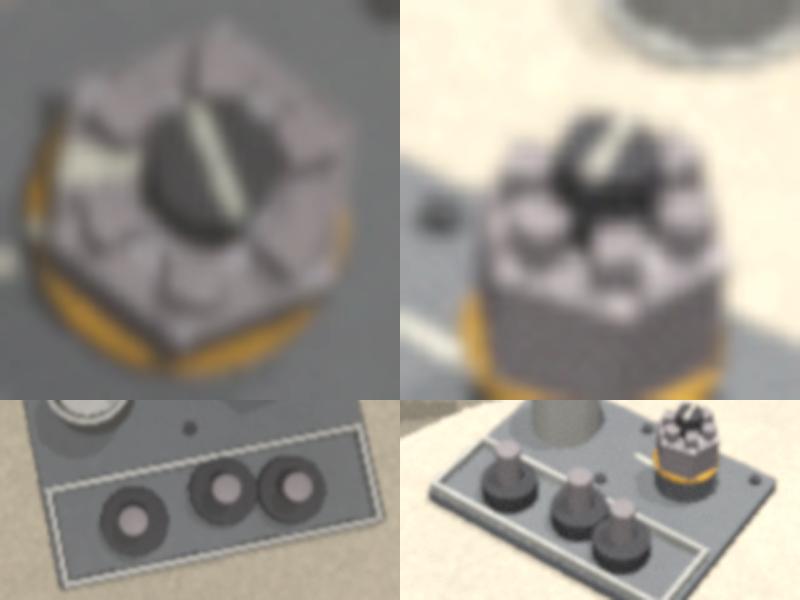

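View pics/side10.png

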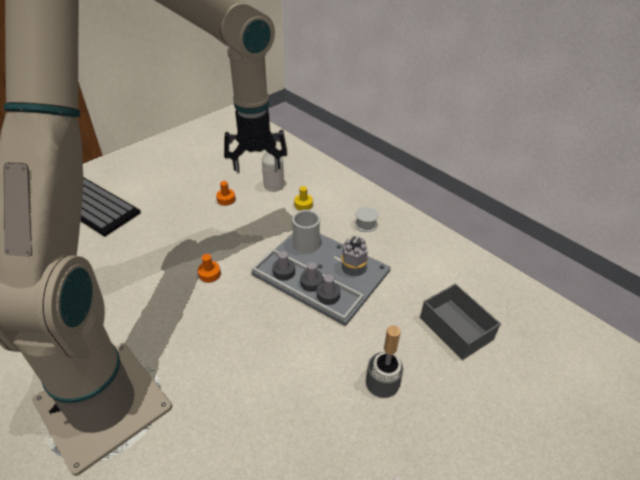

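```bash
python3 - <<'E'
from h import *
def fit(im,c,rad,thr,z):
    g=im.astype(float).mean(2); V,U=np.mgrid[0:480,0:640]; m=(np.hypot(U-c[0],V-c[1])<rad)&(g>thr)
    p=np.array([px2w('top',u,v,z)[:2] for v,u in zip(*np.where(m))]); w=g[m]-thr; mu=np.average(p,axis=0,weights=w)
    e,E=np.linalg.eigh(np.cov((p-mu).T,aweights=w)); d=E[:,1]; return mu,d,len(p)
for n in('9','10'):
    T=cv2.imread(f'pics/full_t{n}.png'); 
    mu,d,k=fit(T,(358.5,210.8),6.3,70,115); print(n,'line',mu.round(1),round(np.arctan(d[1]/d[0]),3))
    c=(337+10,195+(19.8 if n=='9' else 16.5))
    for thr in(100,110,120):
      for z in(90,97,104):
        try:
            m2,d2,k2=fit(T,c,6,thr,z); v=m2-[630.6,-86.8]; print(thr,z,k2,'slot0 by centroid',round(np.arctan2(v[1],v[0]),3),'by axis',round(np.arctan2(d2[1],d2[0])%np.pi,3),'pred',1.748 if n=='9' else 1.428)
        except Exception as e: print(thr,e)
b=get_image('side');print(st()['clock'])
E
```

```text
9 line [630.8 -87.8] 0.378
100 90 9 slot0 by centroid 1.764 by axis 1.922 pred 1.748
100 97 9 slot0 by centroid 1.813 by axis 1.922 pred 1.748
100 104 9 slot0 by centroid 1.858 by axis 1.922 pred 1.748
110 Weights sum to zero, can't be normalized
110 Weights sum to zero, can't be normalized
110 Weights sum to zero, can't be normalized
120 Weights sum to zero, can't be normalized
120 Weights sum to zero, can't be normalized
120 Weights sum to zero, can't be normalized
10 line [630.8 -87.8] 0.377
100 90 7 slot0 by centroid 1.431 by axis 1.435 pred 1.428
100 97 7 slot0 by centroid 1.488 by axis 1.435 pred 1.428
100 104 7 slot0 by centroid 1.543 by axis 1.435 pred 1.428
110 Weights sum to zero, can't be normalized
110 Weights sum to zero, can't be normalized
110 Weights sum to zero, can't be normalized
120 Weights sum to zero, can't be normalized
120 Weights sum to zero, can't be normalized
120 Weights sum to zero, can't be normalized
54.35
```

```bash
python3 -c "
from cell import *
print(finish_job())"
```

```text
the job is handed in; nothing more can be done
None
```

The job is done in the order asked and handed in at about 54 s; no verdict came back.

- **Brush:** I scrubbed the socket tube three times. Each stroke went down to the floor (TCP height steady at 147.5–147.7 mm, with a light push felt) and up about 72 mm, to about 13 mm below the mouth. The brush is standing in its pot in the last picture.
- **Weights:** Only three were present, and all three stand upright in the tray. The middle one was moved about 14 mm after I set it down, probably the announced knock. In the last picture it is still upright on the tray floor, close to the +x rim and nearly touching its neighbour. I left it there.
- **Nut:** I turned it about 4.66 rad clockwise in two grips, to about 0.27 rad past down on the washer. The white slot points at 1.428 rad by the gripper and 1.431–1.435 rad in the top picture. The cotter line, moved on by one slot spacing, is at 1.424 rad.
- **Check that did not fully agree:** Measuring the white slot in the picture depends on the height assumed for its paint. Other assumed heights put it up to 0.11 rad off, and an eye reading of the hexagon corners put it about 0.03 rad off. I went by the gripper's angle.
- **Left alone:** The bottle, parts bin, solder reel and the orange and yellow look-alikes look unmoved, by eye, in the last side picture.

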